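Lock a dial gauge in the holding station and prop up the indicator

ROBOT

A 7-joint arm with a two-finger parallel gripper is mounted at the origin on a cart in front of the work surface, level with it; the furniture and walls round the work are solid. World frame = base frame: x ahead of the robot, y to its left, z up, the work surface at z = 0. Lengths are in mm, angles in rad, forces in N, time in s.
With the tool pointing down it reaches from about 400 to 850 mm from the base axis. Payload 4.5 kg.
Tool frame: the origin (TCP) lies on the centre line of the jaws, within the pads' length; the fingertips stand 11 mm ahead of it and the grasp point (between the pads) lies 8 mm behind it (bot.tip_reach is the x of the fingertips in the tool frame, in mm); x points along the fingers, z is the direction in which the jaws open and shut, and the axes are right-handed (so a half turn about x gives the same grasp; the last joint's range is limited). The gripper opens to 85 mm and grips with 20 to 120 N. Pads are 22 mm wide; open, the fingers measure 114 mm over their backs; the gripper's body (76 mm by 85 mm) begins 54 mm behind the grasp point. The pads swing forward as they close: fully open they stand 13 mm farther back than shut.
Start: joints at [1.196, 0.689, -0.195, 1.565, 0.157, 0.902, -0.215], TCP at [248.473, -573.511, 242.317] pointing down, gripper open.
Joint ranges: [-3.01, 3.01], [-0.46, 2.08], [-1.47, 1.51], [0.13, 2.56], [-1, 4.14], [0.04, 2.09], [-2.66, 2.66]. Speed limits (rad/s): [2.57, 2.57, 3.14, 3.14, 3.14, 3.14, 3.14].

INTERFACE

Orientations are given as a unit quaternion [w, x, y, z].
In Python, from cell import monitor, viewer, bot gives the robot as it stands.
- The arm moves only by the tool send_rows, never from a script. Its argument "moves" is one flat list of numbers, 7 for each row, row after row: the opening, from 0 (shut) to 1 (fully open), then the shift along the tool's x, y, z in cm, then the turn, a rotation vector about the tool's x, y, z in degrees. A call has 1 to 5 rows; each row is the pose to reach, as a shift and turn from the pose commanded when the call began, along the tool's axes at that moment; what a row does not reach only later rows make up. A row lasts 1/8 s, in which the tool goes at most 62.5 mm and 10.7 degrees, less where a joint would pass 70% of its speed; a pose out of reach is approached as far as the arm can. A call with a gripper value outside its range is refused whole. The fingers move at their own pace and stop on an object; "grip_force" is the grip in N (left out, the last holds). Time passes only in rows, so rows that repeat a pose let the fingers close. It gives the time, the measured TCP pose, the force and the opening at its end, in the units of the state.
- monitor.observe(): the state, without advancing time (a new reading comes with each control period).
- viewer.camera(name): name is "scene" or "top"; returns a dict with "image" (420x560x3 uint8, red, green, blue), "K" (3x3 intrinsics, pixels), "pose" (4x4, takes a point from camera to world coordinates). Camera axes: x right, y down, z forward; pixel columns grow to the right and rows downward; lengths in mm; the calibration is good to about 2 mm. A picture is of the moment at which its call begins. There is no depth.
- bot.close_job(): hands the job in, once; it reports no verdict.
The state is a dict: "time": time; "joint_positions": joint angles; "dq": joint speeds; "joint_torque": joint torques, N m; "ee_pos": TCP position; "tcp_rot": TCP orientation; "ft_force": force on the tool from outside, world axes, zero at the start; "torque": the same for the moment, N m; "finger_gap": opening from 0.0 (shut) to 1.0 (fully open).
Only numpy, scipy, OpenCV 4.12 (cv2) and the standard library are available. Lean on these libraries where they do the work, as an engineer would, in place of code of your own. Each camera call takes 0.05 s, during which the arm holds its last target.

TASK

Set the dial gauge up for resetting its pointer against the handheld indicator: pull the holding station's slide knob all the way out to its click, set the gauge down gently, face up, in the cradle with its stem between the two cheeks, and push the knob fully home so that the bolt locks over the stem. Lean the indicator on the sloping sheet-metal rest, keys and display up, with its key end down on the lip and its display end high and square to the rest. Leave the screwdriver, hex keys, tape roll and the adapter behind the work where they are.

Things in the scene. Friction and masses are not known exactly. Their poses are not given: they have to be found in the camera images.
- station: Fixed gauge holding station: aluminium plate 150 x 100 x 10 mm with port block, two steel cheeks, rubber pad (top 18 mm above the bench) and a slide bolt with a round metal knob. Origin: on the bench; x points away from the robot (turned up to 0.2 rad), y left, z up. Port block x -84 to -58 mm, 46 mm high; pad centre x 18; two steel pins 31 mm high behind the gauge case at x 47.5, y +-29.5 mm.
- cradle_seat (a point): Point on the station, 18 mm above the bench (x = y = 0): where the gauge's origin lies when it sits in the cradle. Axes as the station's; the seated gauge has the same axes, its stem towards the robot. Play about 2.5 mm sideways and 3 mm along x.
- slide_knob (a joint): Travel of the slide bolt in m: 0 = home (bolt across the gap), 0.030 = fully out, towards the station's -y (right, seen from the robot). A spring detent holds it at both ends: about 8 N starts it from either end, less further on, and past half way (beyond some 2 mm of dead centre) it snaps on to the other end and stays there.
- knob_grip (a point): Centre of the metal knob's grip, moving with it: cylinder 27 mm in diameter, 16 mm long, axis along the station's y, 45.5 mm above the bench; at home at station x -36, y -74 mm. Pinch it from above across its diameter (fingers on its +x and -x sides). Its flat end face is 12 mm further to -y; to +y the head ends after 15 mm and bare rod follows.
- gauge: Loose dial pressure gauge lying face up, 105 x 68 x 32 mm, about 0.42 kg. Origin: at the level of the underside, mid length; x points from the stem to the case. Round case 68 mm across, 32 mm high, centred at x = 18 mm; brass stem 20 mm wide, x -52 to -12 mm, 2 to 22 mm above the underside. Grip the case across y.
- indicator: Loose handheld indicator, a flat dark slab 163 x 67 x 28 mm, about 0.28 kg, lying keys and display up. Origin: centre of the underside; x points from the key end (x = -82 mm) to the display end (solid to x = 62 mm, light connectors beyond), z out of the keys. Grip it across y (67 mm).
- indicator_top (a point): Point on the indicator near its display end, 60 mm along its x and 13 mm above its underside.
- rest: Fixed grey bent-sheet rest. Origin: on the bench; x points away from the robot (turned up to 0.2 rad), z up. A plate 50 mm wide, 120 mm long slopes up towards +x at 40 degrees (0.698 rad); its face starts at x = -55 mm, 22 mm above the bench, at a lip that stands 16 mm square off the face. Foot 118 x 64 x 3 mm.
- rest_seat (a point): Point on the rest's sloping face, 81.5 mm up the slope from the lip (at rest x = 7.4 mm, 74.4 mm above the bench): where the indicator's origin lies when it leans on the rest with its key end on the lip; axes as the rest's.
- screwdriver: Bystander: screwdriver with blue handle, 189 mm long.
- hex_keys: Bystander: red folding hex key set, 92 x 30 x 20 mm.
- ptfe_tape: Bystander: blue tape spool, 52 mm across, 14 mm high.
- adapter: Bystander: the pipe adapter that stands loose behind the rest, plain steel, 29 mm high, on its hexagon.
- stem_gap (a point): Point on the station midway between the two cheeks, at station x = -36 mm, y = 0, 45.5 mm above the bench, on the bolt's axis. Cheeks: x -49 to -23 mm, 57 mm high, gap 25 mm wide and flared at the top, outer faces y +-30 mm. Knob home: the 8 mm bolt crosses the gap here and the gauge's stem cannot go in or come out. Knob out: the gap is free from above.
Things that resemble listed ones, but are neither listed nor needed, are in the scene too. There is more than one size of the indicator; the one meant has the size given above.

How it is judged (in metres and radians):
On the way, in this order (a step that is already met when the one before it is completed fails the run):
1. the slide knob is pulled out to its stop (27 mm or more) (value of joint slide_knob above 0.027 m), for 0.2 s.
2. with the knob still out, the gauge lies in the cradle (value of joint slide_knob above 0.022 m and x of gauge in the frame of station between -0.007 and 0.006 m and y of gauge in the frame of station between -0.005 and 0.005 m and z of gauge in the frame of station between 0.0145 and 0.0215 m and angle between gauge's own z axis and vertical below 0.08 rad and angle between the x axis of gauge and the x axis of station, either way round below 0.15 rad), for 0.2 s.
3. with the gauge in the cradle, the knob is pushed home (within 2.5 mm) (value of joint slide_knob below 0.0025 m and x of gauge in the frame of station between -0.007 and 0.006 m and y of gauge in the frame of station between -0.005 and 0.005 m and z of gauge in the frame of station between 0.0145 and 0.0215 m and angle between gauge's own z axis and vertical below 0.08 rad and angle between the x axis of gauge and the x axis of station, either way round below 0.15 rad), for 0.2 s.
At the end, for the whole second after the job is handed in: Gauge level in the cradle (6 mm along, 5 mm across, 3.5 mm in height, 0.15 rad), knob home within 2.5 mm, indicator leaning on the rest, display end up, slope 0.52 to 0.87 rad, square within 0.2 rad, its origin within 18 mm of the seat point; both at rest (all of step 3 and distance between indicator and rest_seat below 0.018 m and angle between indicator's own z axis and vertical between 0.52 and 0.87 rad and z of indicator_top in the frame of rest_seat above 0.02 m and angle between the y axis of indicator and the y axis of rest, either way round below 0.2 rad and linear speed of each of gauge, indicator below 0.02 m/s); the robot touches nothing.
It fails at once if a bystander (screwdriver, hex keys, tape roll, adapter) is moved by more than 20 mm (distance of any of screwdriver, hex_keys, ptfe_tape, adapter from where it was at the start of the episode above 0.02 m).
It fails at once if the gauge is dropped (falls free at over 0.45 m/s, some 10 mm) (linear speed of gauge above 0.45 m/s and contact force between the fingers and gauge below 0.5 N).
It also fails if it takes over 67 s, if anything falls off the work surface, if the arm or the gripper's body presses on something with over 40 N, if the wrist force passes 120 N, or if a joint passes its speed limit or range.

## Working session

There is one attempt and no reset: what is moved stays moved. The work goes in short steps, Python scripts to look and compute and a tool call to move; the robot and the scene stay as the last step left them, time stands still between calls to the robot, and variables do not carry over. Pictures are saved under pics/ and viewed, and the job is handed in when it is done.

Besides the shell and the picture viewer there is one more tool, called after "Call:" as a command line: name --argument value ..., lists and objects as JSON in quotes. send_rows: Moves the arm, as the interface text tells. Its arguments: {"type":"object","properties":{"moves":{"type":"array"},"grip_force":{"type":"number"}},"required":["moves"]}

```bash
ls; mkdir -p pics
cat > h.py <<'E'
import numpy as np, cv2
from scipy.spatial.transform import Rotation as R
E
python3 - <<'E'
from cell import monitor, viewer, bot
import cv2, pickle
s=monitor.observe(); print(s)
d={}
for n in ("scene","top"):
    c=viewer.camera(n); d[n]=c
    cv2.imwrite(f"pics/{n}0.png",c["image"][:,:,::-1]); print(n,c["K"],c["pose"])
pickle.dump(d,open("cams0.pkl","wb"))
E
```

```text
pics
{'time': 0.0, 'joint_positions': array([ 1.19581523,  0.68998739, -0.19451668,  1.56637842,  0.15729155,
        0.90246471, -0.21509999]), 'dq': array([ 0.00105735, -0.00091919, -0.00123898,  0.00105982,  0.00307929,
        0.00167546,  0.00044716]), 'joint_torque': array([-3.42377743e-04, -5.39621580e+01, -1.26677569e+00, -1.58546019e+01,
        9.06063564e-03,  9.55453841e-03,  1.19405891e-05]), 'ee_pos': array([ 248.13794459, -572.93728626,  241.47279436]), 'tcp_rot': array([ 0.5905256 ,  0.38840324,  0.59166237, -0.38776034]), 'ft_force': array([-0.329592  ,  0.56449805, -0.17125358]), 'torque': array([-0.01441656, -0.01538502,  0.00237418]), 'finger_gap': 0.998865445329297}
scene [[407.92259949   0.         275.49946956]
 [  0.         407.92259949 211.93944366]
 [  0.           0.           1.        ]] [[-8.39602586e-01 -4.10062604e-01  3.56252940e-01  1.60199380e+02]
 [-5.43193615e-01  6.30351295e-01 -5.54615129e-01  5.90191203e+02]
 [ 2.86242207e-03 -6.59170620e-01 -7.51987966e-01  9.03067529e+02]
 [ 0.00000000e+00  0.00000000e+00  0.00000000e+00  1.00000000e+00]]
top [[403.00115657   0.         276.34092512]
 [  0.         403.00115657 212.64933206]
 [  0.           0.           1.        ]] [[-8.26693501e-03 -9.82378895e-01  1.86717338e-01  3.89524889e+02]
 [-9.99698161e-01  1.24394342e-02  2.11860234e-02 -5.23919244e+01]
 [-2.31353603e-02 -1.86485836e-01 -9.82185211e-01  1.01055742e+03]
 [ 0.00000000e+00  0.00000000e+00  0.00000000e+00  1.00000000e+00]]
```

View pics/scene0.png

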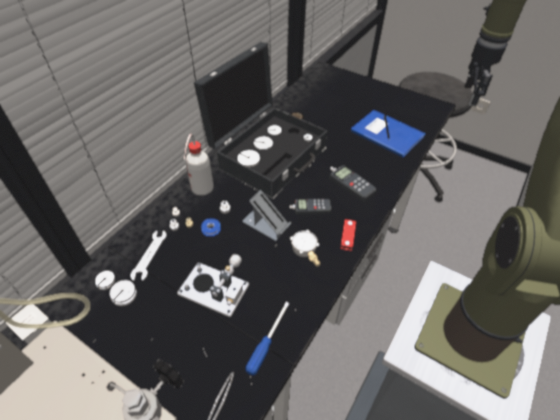

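View pics/top0.png

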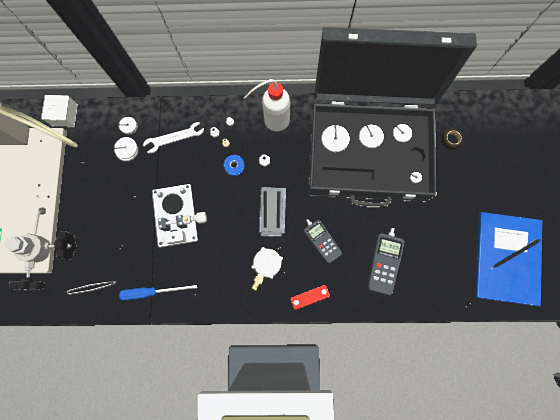

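The top view shows the station at about (177,215), rest (272,210), gauge (267,265) and two indicators (323,240) and (387,263). I'll enlarge these.

```bash
cat > h.py <<'E'
import numpy as np, cv2, pickle
from scipy.spatial.transform import Rotation as R
cams=pickle.load(open("cams0.pkl","rb"))
def crop(img,x0,y0,w,h,f,name):
    c=cv2.resize(img[y0:y0+h,x0:x0+w,::-1],None,fx=f,fy=f,interpolation=cv2.INTER_CUBIC)
    step=10
    for x in range((x0//step+1)*step,x0+w,step):
        cv2.line(c,(int((x-x0+.5)*f),0),(int((x-x0+.5)*f),6),(0,255,255),1); cv2.putText(c,str(x),(int((x-x0+.5)*f)-10,16),0,.35,(0,255,255),1)
    for y in range((y0//step+1)*step,y0+h,step):
        cv2.line(c,(0,int((y-y0+.5)*f)),(6,int((y-y0+.5)*f)),(0,255,255),1); cv2.putText(c,str(y),(8,int((y-y0+.5)*f)+4),0,.35,(0,255,255),1)
    cv2.imwrite("pics/"+name,c)
def w(cam,u,v,z,cams=cams):
    c=cams[cam];r=c["pose"][:3,:3]@np.linalg.inv(c["K"])@np.array([u,v,1.]);o=c["pose"][:3,3]
    return o+r*(z-o[2])/r[2]
def px(cam,p,cams=cams):
    c=cams[cam];q=c["K"]@(c["pose"][:3,:3].T@(np.asarray(p,float)-c["pose"][:3,3]));return q[:2]/q[2]
E
python3 - <<'E'
from h import *
t=cams["top"]["image"];s=cams["scene"]["image"]
crop(t,140,175,90,75,8,"c1.png")
crop(t,235,180,100,120,5,"c2.png")
crop(t,290,205,130,95,6,"c3.png")
crop(s,170,180,160,140,5,"c4.png")
crop(s,280,160,110,85,7,"c5.png")
for p in ((177,215),(272,210),(267,265),(323,240),(387,263)): print(p,w("top",*p,20).round())
E
```

```text
(177, 215) [575. 219.  20.]
(272, 210) [585. -20.  20.]
(267, 265) [448.  -7.  20.]
(323, 240) [ 508. -145.   20.]
(387, 263) [ 450. -299.   20.]
```

View pics/c1.png

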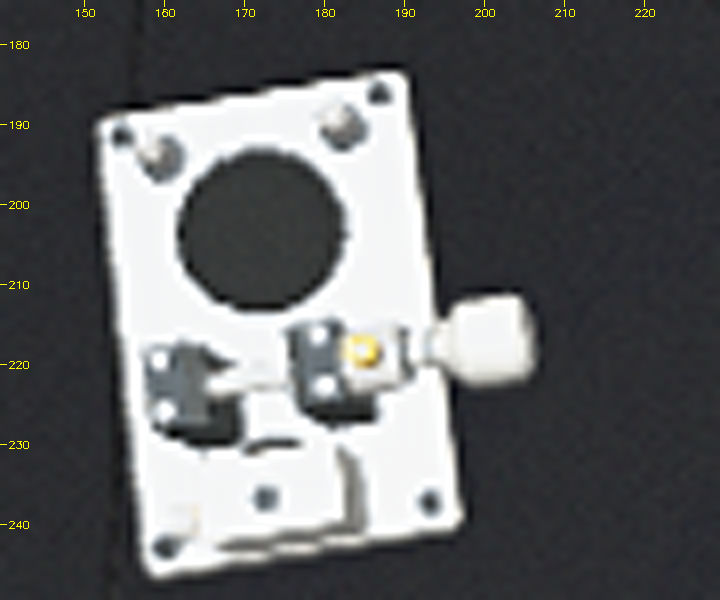

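View pics/c2.png

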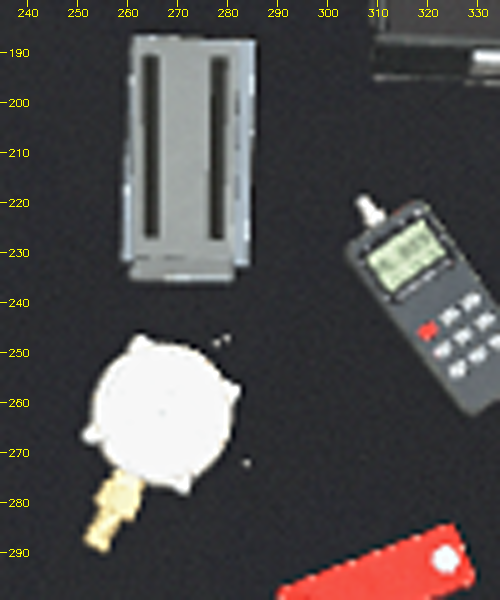

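View pics/c3.png

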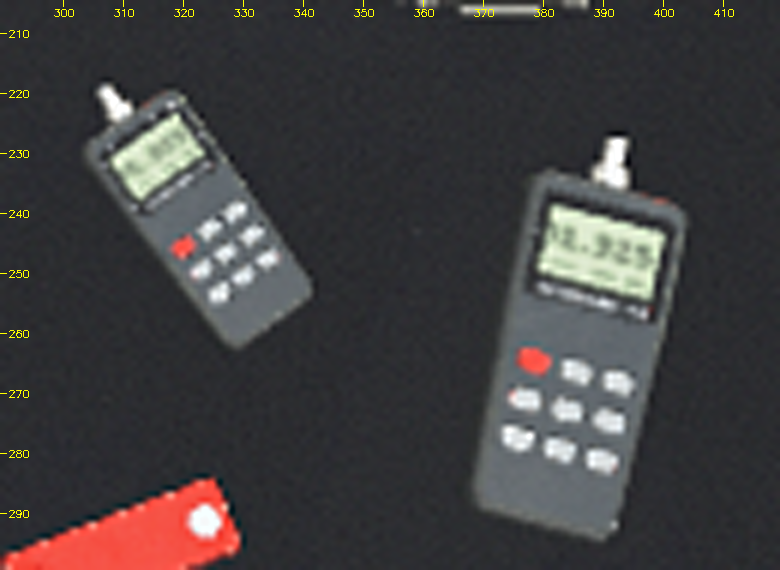

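View pics/c4.png

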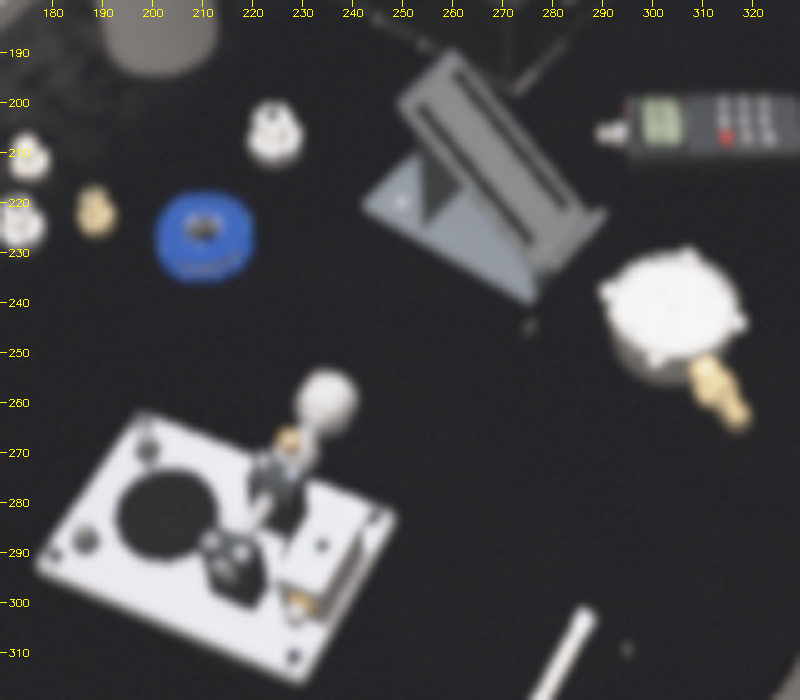

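View pics/c5.png

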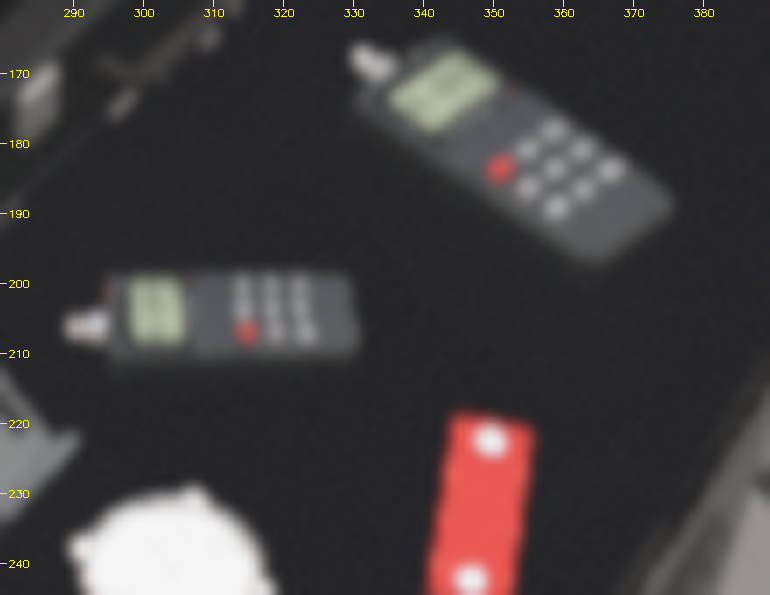

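```bash
cat > m.py <<'E'
from h import *
from scipy.optimize import least_squares
def fit(obs,x0):
    # obs: (cam,u,v,localpoint) ; params x,y,yaw(mm,mm,rad)
    def f(p):
        r=R.from_euler('z',p[2]).as_matrix()
        return np.concatenate([px(c,r@np.array(l,float)+[p[0],p[1],0])-[u,v] for c,u,v,l in obs])
    s=least_squares(f,x0);return s.x,s.fun.reshape(-1,2)
E
python3 - <<'E'
from m import *
def t(x0,y0,f,a,b): return x0+a/f-.5,y0+b/f-.5
T=lambda *a:("top",)+t(*a); S=lambda *a:("scene",)+t(*a)
c1=(140,175,8)
st=[T(*c1,103,118),T(*c1,403,73),T(*c1,462,520),T(*c1,150,577)]
for o in st: print(w(*o,10).round(1))
# pad centre, plate extents from them
print("pad",w(*T(*c1,261,230),18).round(1),"knob",w(*T(*c1,487,340),52).round(1))
P=[w(*o,10) for o in st]
print("yaw",[np.arctan2(*(P[1]-P[2])[[1,0]]),np.arctan2(*(P[0]-P[3])[[1,0]]),np.arctan2(*(P[0]-P[1])[[1,0]])-np.pi/2], "ctr",np.mean(P,0), np.linalg.norm(P[0]-P[1]),np.linalg.norm(P[1]-P[2]))
c4=(170,180,5)
for o in [S(*c4,142,412),S(*c4,38,567),S(*c4,300,685),S(*c4,395,515)]: print("scene corner",w(*o,10).round(1))
print("pad sc",w(*S(*c4,167,514),18).round(1))
c2=(235,180,5)
g=w(*T(*c2,162,412),32); gs=w(*S(*c4,671,304),32); tip=w(*T(*c2,97,545),12);tips=w(*S(*c4,740,418),12)
for a,b in((g,tip),(gs,tips)): print("gauge",a.round(1),b.round(1),np.linalg.norm(a-b), np.degrees(np.arctan2(*(a-b)[[1,0]])))
c3=(290,205,6)
I=[w(*T(*c3,*q),28) for q in ((540,172),(685,212),(612,540),(475,495))]
print("ind",np.round(I,1),np.linalg.norm(I[0]-I[1]),np.linalg.norm(I[2]-I[1]),np.mean(I,0))
c5=(280,160,7)
I=[w(*S(*c5,*q),28) for q in ((360,95),(430,40),(672,200),(595,262))]
print("ind sc",np.round(I,1),np.mean(I,0))
r=[("lipL",T(*c2,130,279),34.3),("lipR",T(*c2,234,279),34.3),("topL",T(*c2,132,37),99.1),("topR",T(*c2,242,39),99.1)]
for n,o,z in r: print(n,w(*o,z).round(1))
for n,q,z in (("topL",(398,103),99),("topR",(452,52),99),("lipR",(605,212),34.3),("lipL",(545,272),34.3)): print("sc",n,w(*S(*c4,*q),z).round(1))
E
```

```text
[645.1 287.9  10. ]
[658.7 191.3  10. ]
[513.7 168.1  10. ]
[496.9 265.8  10. ]
pad [605.8 233.   18. ] knob [563.3 152.8  52. ]
yaw [np.float64(0.1588167664209077), np.float64(0.14836237919812617), np.float64(0.1394264313257252)] ctr [578.58174793 228.29880232  10.        ] 97.54028000444005 146.79064713981668
scene corner [659.4 189.3  10. ]
scene corner [642.8 288.5  10. ]
scene corner [495.4 268.6  10. ]
scene corner [511.7 167.9  10. ]
pad sc [604.6 233.4  18. ]
gauge [454.7  -7.5  32. ] [391.8  25.4  12. ] 73.74062146459676 -27.613736097470255
gauge [454.7  -8.6  32. ] [393.4  22.6  12. ] 71.66077795098762 -26.990922091371175
ind [[ 522.1 -282.9   28. ]
 [ 505.1 -340.5   28. ]
 [ 375.  -303.1   28. ]
 [ 393.  -250.    28. ]] 60.01215626368191 135.33316046578466 [ 448.7822392  -294.13798554   28.        ]
ind sc [[ 517.5 -284.5   28. ]
 [ 507.8 -334.    28. ]
 [ 374.4 -299.5   28. ]
 [ 386.6 -247.8   28. ]] [ 446.57961026 -291.45465174   28.        ]
lipL [519.3   7.8  34.3]
lipR [518.7 -43.   34.3]
topL [624.4   2.8  99.1]
topR [622.7 -48.5  99.1]
sc topL [6.236e+02 3.000e-01 9.900e+01]
sc topR [620.9 -47.1  99. ]
sc lipR [517.  -42.4  34.3]
sc lipL [522.1  11.3  34.3]
```

```bash
cat > plan.py <<'E'
# usage: plan.go(target tcp, x axis(tool), jaw axis) -> shift cm / rotvec deg in tool axes
from h import *
def go(pos,xa,za,n=1):
    from cell import monitor
    s=monitor.observe(); p=s["ee_pos"]; q=s["tcp_rot"]; C=R.from_quat([q[1],q[2],q[3],q[0]]).as_matrix()
    xa=np.array(xa,float);xa/=np.linalg.norm(xa)
    out=[]
    for sg in (1,-1):
        z=sg*np.array(za,float); z-=xa*(z@xa); z/=np.linalg.norm(z); T=np.stack([xa,np.cross(z,xa),z],1)
        rv=R.from_matrix(C.T@T).as_rotvec(degrees=True); out.append(rv)
    sh=C.T@(np.array(pos)-p)/10
    print("t",round(s["time"],2),"pos",p.round(1),"x",C[:,0].round(3),"z",C[:,2].round(3),"F",s["ft_force"].round(1),"gap",round(s["finger_gap"],3),"q",s["joint_positions"].round(2))
    print("shift cm",sh.round(2),"rot deg",out[0].round(1),"or",out[1].round(1))
def yaw(a): return [np.cos(a),np.sin(a),0]
ST=np.array([587.2,230.2]);SY=0.15
def stn(x,y,z): 
    c,s=np.cos(SY),np.sin(SY); return [ST[0]+c*x-s*y,ST[1]+s*x+c*y,z]
E
python3 -c "
from plan import *
go(stn(-36,-74,100),[0,0,-1],yaw(SY))"
```

```text
t 0.1 pos [ 248.2 -573.   241.5] x [-0.001  0.001 -1.   ] z [ 0.398 -0.918 -0.002] F [-0.2 -0.3 -0.9] gap 0.999 q [ 1.2   0.69 -0.19  1.57  0.16  0.9  -0.22]
shift cm [ 14.24  57.67 -53.96] rot deg [-75.2  -0.1  -0.1] or [ 1.048e+02 -1.000e-01  1.000e-01]
```

Call:
send_rows --moves '[0.8, 0, 57, -54, -75, 0, 0, 0.8, 0, 57, -54, -75, 0, 0, 0.8, 0, 57, -54, -75, 0, 0, 0.8, 0, 57, -54, -75, 0, 0, 0.8, 0, 57, -54, -75, 0, 0]' --grip_force 70

```text
time: 0.72
ee_pos: [371.6, -284.3, 242.3]
tcp_rot: [0.703, 0.077, 0.703, -0.077]
ft_force: [1.2, -0.3, 0.1]
finger_gap: 0.798
```

```bash
python3 -c "
from plan import *
go(stn(-36,-74,110),[0,0,-1],yaw(SY))"
```

```text
t 0.72 pos [ 371.6 -284.3  242.3] x [ 0. -0. -1.] z [ 0.976 -0.217  0.   ] F [ 1.2 -0.3  0.1] gap 0.798 q [ 0.85  0.51 -0.45  2.02  0.35  0.69 -0.04]
shift cm [13.23 46.7   9.19] rot deg [-21.1   0.    0. ] or [158.9   0.   -0. ]
```

Call:
send_rows --moves '[0.8, 6, 46.7, 9.2, -21, 0, 0, 0.8, 6, 46.7, 9.2, -21, 0, 0, 0.8, 6, 46.7, 9.2, -21, 0, 0, 0.8, 6, 46.7, 9.2, -21, 0, 0, 0.8, 6, 46.7, 9.2, -21, 0, 0]'

```text
time: 1.35
ee_pos: [497.9, -1.3, 202.7]
tcp_rot: [0.705, -0.05, 0.705, 0.05]
ft_force: [1.0, 0.3, -0.6]
finger_gap: 0.802
```

Call:
send_rows --moves '[0.8, 8, 14, 3, 0, 0, 0, 0.8, 8, 14, 3, 0, 0, 0, 0.8, 8, 14, 3, 0, 0, 0, 0.8, 8, 14, 3, 0, 0, 0]'

```text
time: 1.85
ee_pos: [506.0, 143.9, 121.8]
tcp_rot: [0.704, -0.052, 0.706, 0.053]
ft_force: [1.0, -1.0, 1.4]
finger_gap: 0.799
```

```bash
python3 -c "
from plan import *
go(stn(-36,-74,37.5),[0,0,-1],yaw(SY))"
```

```text
t 1.85 pos [506.  143.9 121.8] x [-0.002  0.002 -1.   ] z [ 0.989  0.148 -0.002] F [ 1.  -1.   1.4] gap 0.799 q [-0.15  0.77 -0.35  1.96  0.51  0.5  -0.72]
shift cm [ 8.41 -0.09  5.73] rot deg [-0.1 -0.1 -0.1] or [179.9  -0.2   0.2]
```

Call:
send_rows --moves '[0.8, 1, -0.1, 5.7, 0, 0, 0, 0.8, 4, -0.1, 5.7, 0, 0, 0, 0.8, 4, -0.1, 5.7, 0, 0, 0]'

```text
time: 2.22
ee_pos: [562.3, 144.5, 81.6]
tcp_rot: [0.704, -0.05, 0.707, 0.049]
ft_force: [0.2, -0.7, 0.5]
finger_gap: 0.799
```

```bash
python3 -c "
from plan import *
go(stn(-36,-74,37.5),[0,0,-1],yaw(SY))
from cell import viewer
for n in ('top','scene'):
    c=viewer.camera(n); 
    if n=='top': crop(c['image'],140,165,100,90,8,'t1.png')
    else: crop(c['image'],160,180,150,130,5,'s1.png')
"
```

```text
t 2.23 pos [562.3 144.5  81.6] x [-0.004 -0.003 -1.   ] z [ 0.99   0.14  -0.005] F [ 0.2 -0.7  0.5] gap 0.799 q [-0.13  0.88 -0.34  1.81  0.52  0.55 -0.68]
shift cm [4.41 0.71 0.15] rot deg [-0.6 -0.3  0.1] or [179.4   0.2   0.4]
```

View pics/t1.png

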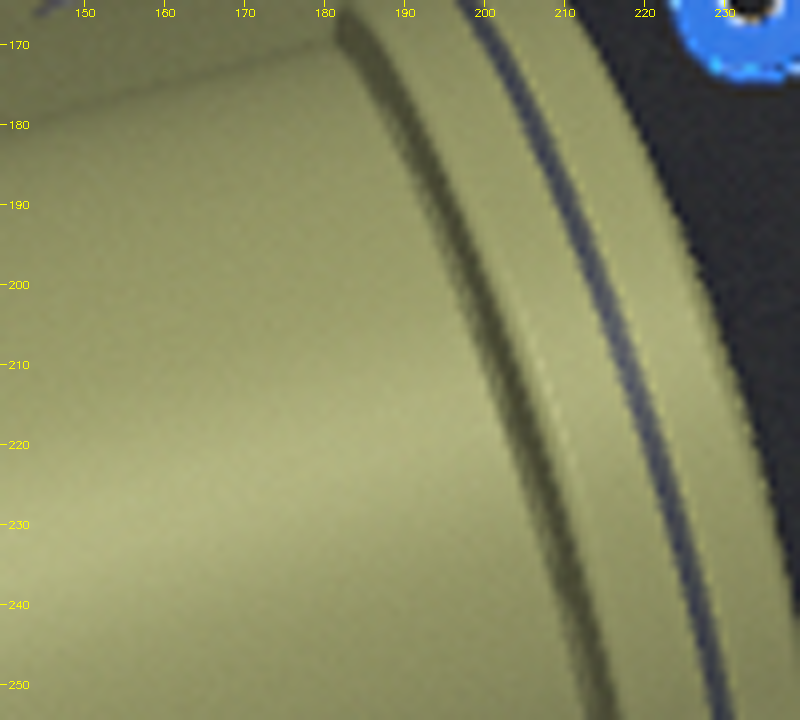

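View pics/s1.png

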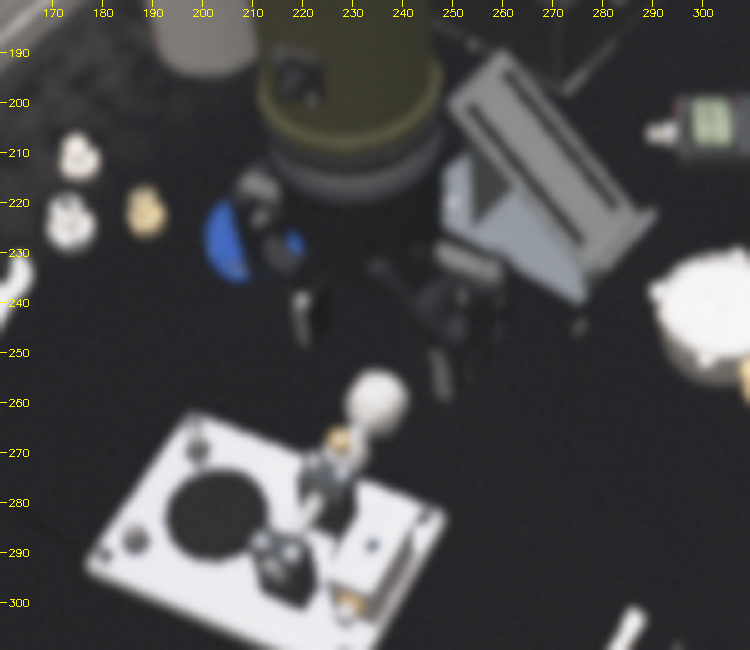

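The scene view shows the open fingers above and either side of the knob at (236,260); descending.

Call:
send_rows --moves '[0.8, 0, 0.7, 0.1, -0.5, 0, 0, 0.8, 4.4, 0.7, 0.1, -0.5, 0, 0, 0.8, 4.4, 0.7, 0.1, -0.5, 0, 0]'

```text
time: 2.7
ee_pos: [561.8, 153.8, 38.0]
tcp_rot: [0.704, -0.054, 0.707, 0.053]
ft_force: [-0.7, -0.8, 0.1]
finger_gap: 0.802
```

```bash
python3 -c "
from plan import *
go(stn(-36,-74,37.5),[0,0,-1],yaw(SY))"
```

```text
t 2.7 pos [561.8 153.8  38. ] x [-0.004 -0.002 -1.   ] z [ 0.988  0.151 -0.004] F [-0.7 -0.8  0.1] gap 0.802 q [-0.17  0.95 -0.3   1.81  0.56  0.47 -0.71]
shift cm [ 0.05 -0.23  0.05] rot deg [ 0.1 -0.3  0.1] or [-1.799e+02 -1.000e-01 -4.000e-01]
```

Call:
send_rows --moves '[0.8, 0, -0.2, 0.05, 0, 0, 0, 0.1, 0, -0.2, 0.05, 0, 0, 0, 0.1, 0, -0.2, 0.05, 0, 0, 0, 0.1, 0, -0.2, 0.05, 0, 0, 0, 0.1, 0, -0.2, 0.05, 0, 0, 0]'

```text
time: 3.32
ee_pos: [564.9, 152.2, 40.4]
tcp_rot: [0.706, -0.053, 0.705, 0.053]
ft_force: [-1.4, -1.0, 7.2]
finger_gap: 0.285
```

```bash
python3 -c "
from plan import *
go(stn(-36,-74,37.5),[0,0,-1],yaw(SY))"
```

```text
t 3.33 pos [564.9 152.2  40.4] x [ 0.001 -0.    -1.   ] z [0.989 0.15  0.001] F [-1.4 -1.   7.2] gap 0.285 q [-0.17  0.95 -0.3   1.81  0.56  0.47 -0.71]
shift cm [ 0.29 -0.02 -0.23] rot deg [0.  0.1 0. ] or [-1.8e+02 -0.0e+00  1.0e-01]
```

Call:
send_rows --moves '[0.1, 0, -1, 0, 0, 0, 0, 0.1, 0, -2, 0, 0, 0, 0, 0.1, 0, -3, 0, 0, 0, 0, 0.1, 0, -3.2, 0, 0, 0, 0, 0.1, 0, -3.2, 0, 0, 0, 0]'

```text
time: 3.95
ee_pos: [569.5, 122.4, 40.4]
tcp_rot: [0.706, -0.053, 0.705, 0.054]
ft_force: [-1.3, 2.0, 5.0]
finger_gap: 0.283
```

```bash
python3 -c "
from plan import *
go(stn(-36,-104,37.5),[0,0,-1],yaw(SY))"
```

```text
t 3.95 pos [569.5 122.4  40.4] x [ 0.001  0.003 -1.   ] z [0.989 0.151 0.002] F [-1.3  2.   5. ] gap 0.283 q [-0.11  0.94 -0.31  1.82  0.57  0.46 -0.67]
shift cm [ 0.29 -0.01 -0.24] rot deg [ 0.1  0.1 -0.1] or [-1.799e+02  2.000e-01  1.000e-01]
```

Call:
send_rows --moves '[0.8, 0, 0, 0, 0, 0, 0, 0.9, 0, 0, 0, 0, 0, 0, 0.9, -5, 0, 0, 0, 0, 0, 1, -9, 0, 0, 0, 0, 0, 1, -9, 0, 0, 0, 0, 0]'

```text
time: 4.58
ee_pos: [571.5, 121.0, 132.1]
tcp_rot: [0.707, -0.053, 0.703, 0.053]
ft_force: [0.5, -0.4, -1.3]
finger_gap: 1.001
```

```bash
python3 -c "
from plan import *
go([454.7,-8,100],[0,0,-1],yaw(-0.476+np.pi/2))"
```

```text
t 4.58 pos [571.5 121.  132.1] x [ 0.006  0.002 -1.   ] z [0.989 0.149 0.006] F [ 0.5 -0.4 -1.3] gap 1.001 q [-0.05  0.81 -0.41  1.79  0.5   0.65 -0.6 ]
shift cm [  3.12 -11.01 -13.5 ] rot deg [-54.1   0.3   0.1] or [125.9   0.2  -0.4]
```

Call:
send_rows --moves '[1, 0, -11, -13.5, -54, 0, 0, 1, 0, -11, -13.5, -54, 0, 0, 1, 2, -11, -13.5, -54, 0, 0, 1, 3, -11, -13.5, -54, 0, 0, 1, 3, -11, -13.5, -54, 0, 0]'

```text
time: 5.2
ee_pos: [450.9, -9.4, 97.8]
tcp_rot: [0.603, -0.367, 0.605, 0.368]
ft_force: [0.7, 0.1, 0.1]
finger_gap: 0.999
```

```bash
python3 -c "
from plan import *
from cell import viewer
c=viewer.camera('top'); crop(c['image'],130,165,180,135,4,'t2.png')
c=viewer.camera('scene'); crop(c['image'],160,180,180,140,4,'s2.png')
go([454.7,-8,100],[0,0,-1],yaw(-0.476+np.pi/2))"
```

```text
t 5.3 pos [451.6  -8.9  98.2] x [-0.002  0.    -1.   ] z [ 0.464  0.886 -0.001] F [ 0.4  0.6 -0.2] gap 1.0 q [ 0.22  0.78 -0.49  2.18  0.98  0.41  0.01]
shift cm [-0.18 -0.23  0.22] rot deg [-0.4 -0.  -0.1] or [ 1.796e+02 -2.000e-01  1.000e-01]
```

View pics/t2.png

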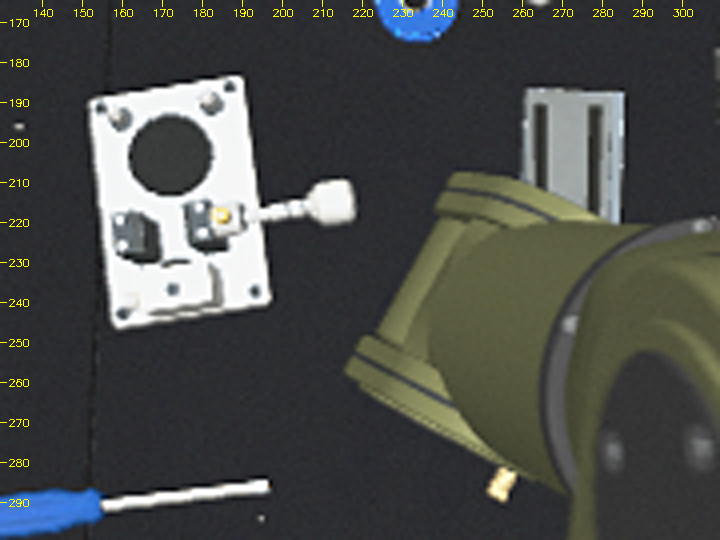

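View pics/s2.png

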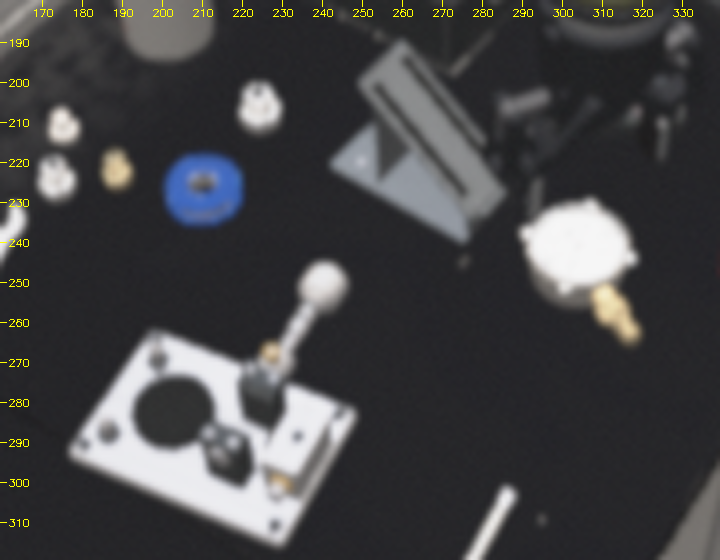

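```bash
python3 -c "
from cell import bot
print(bot.tip_reach, [a for a in dir(bot) if a[0]!='_'])"
```

```text
11.0 ['Unreachable', 'close_job', 'tip_reach']
```

Call:
send_rows --moves '[1, 0, -0.2, 0.2, 0, 0, 0, 1, 4, -0.25, 0.2, -0.4, 0, 0, 1, 7.5, -0.25, 0.2, -0.4, 0, 0, 1, 7.5, -0.25, 0.2, -0.4, 0, 0]'

```text
time: 5.8
ee_pos: [454.8, -7.9, 22.8]
tcp_rot: [0.602, -0.369, 0.605, 0.368]
ft_force: [-0.7, -0.0, -0.0]
finger_gap: 0.997
```

```bash
python3 -c "
from plan import *
from cell import viewer,bot
print(bot.tip_reach)
c=viewer.camera('scene'); crop(c['image'],270,190,80,80,9,'s3.png')
go([454.7,-8,14],[0,0,-1],yaw(-0.476+np.pi/2))"
```

```text
11.0
t 5.85 pos [455.3  -7.6  23.9] x [-0.001 -0.002 -1.   ] z [ 0.457  0.889 -0.002] F [0.4 0.3 0.5] gap 1.002 q [ 0.02  0.91 -0.18  2.2   1.32  0.15 -0.31]
shift cm [ 0.99  0.04 -0.06] rot deg [ 0.  -0.1 -0. ] or [-180.     0.    -0.2]
```

View pics/s3.png

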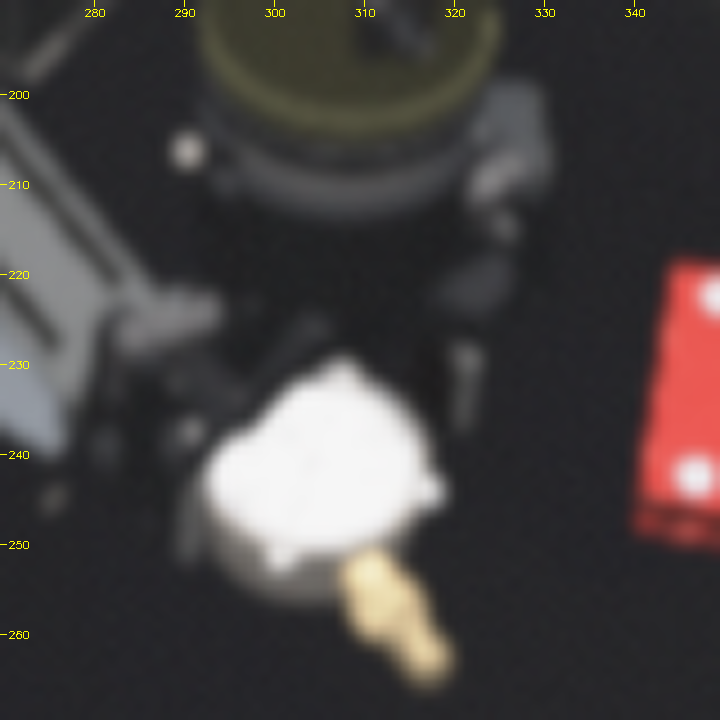

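```bash
python3 -c "
from plan import *
for z in (0,10,20,30): print(z,[px('scene',[455.3+s*d*.457,-7.6+s*d*.889,z]).round(1) for s in (1,-1) for d in (43,50)])"
```

```text
0 [array([289.2, 254. ]), array([287., 255.]), array([315.8, 241.3]), array([317.9, 240.3])]
10 [array([289.3, 251.8]), array([287.1, 252.9]), array([316.1, 239.1]), array([318.2, 238.1])]
20 [array([289.4, 249.6]), array([287.2, 250.7]), array([316.4, 236.9]), array([318.5, 235.9])]
30 [array([289.6, 247.4]), array([287.3, 248.4]), array([316.6, 234.6]), array([318.8, 233.6])]
```

Call:
send_rows --moves '[1, 0.7, 0, -0.05, 0, 0, 0, 0.6, 0.7, 0, -0.05, 0, 0, 0, 0.6, 0.7, 0, -0.05, 0, 0, 0, 0.6, 0.7, 0, -0.05, 0, 0, 0, 0.6, 0.7, 0, -0.05, 0, 0, 0]' --grip_force 60

```text
time: 6.48
ee_pos: [455.9, -8.5, 19.1]
tcp_rot: [0.605, -0.368, 0.603, 0.367]
ft_force: [-1.6, -0.3, 11.2]
finger_gap: 0.744
```

```bash
python3 -c "
from plan import *
from cell import viewer,bot
go([454.7,-8,14],[0,0,-1],yaw(-0.476+np.pi/2))"
```

```text
t 6.47 pos [455.9  -8.5  19.1] x [ 0.003  0.    -1.   ] z [0.459 0.889 0.001] F [-1.6 -0.3 11.2] gap 0.744 q [ 0.    0.92 -0.13  2.2   1.42  0.11 -0.41]
shift cm [ 0.51  0.13 -0.02] rot deg [-0.   0.1  0.1] or [ 1.8e+02  2.0e-01 -1.0e-01]
```

Call:
send_rows --moves '[0.5, -1, 0, 0, 0, 0, 0, 0.5, -3, 0, 0, 0, 0, 0, 0.5, -6, 0, 0, 0, 0, 0, 0.5, -9, 0, 0, 0, 0, 0, 0.5, -9, 0, 0, 0, 0, 0]'

```text
time: 7.1
ee_pos: [456.1, -8.5, 109.4]
tcp_rot: [0.605, -0.368, 0.603, 0.367]
ft_force: [0.3, -0.1, -4.3]
finger_gap: 0.743
```

```bash
python3 -c "
from plan import *
from cell import viewer,bot
c=viewer.camera('scene'); crop(c['image'],270,160,90,110,6,'s4.png')
go(stn(18,0,110),[0,0,-1],yaw(SY+np.pi/2))"
```

```text
t 7.15 pos [455.6  -8.7 108.2] x [ 0.002  0.001 -1.   ] z [0.459 0.888 0.001] F [-0.4  0.6 -4.6] gap 0.749 q [ 0.23  0.77 -0.51  2.17  0.93  0.43  0.06]
shift cm [-0.14 -2.18 28.32] rot deg [-35.9   0.1   0.1] or [ 1.441e+02  1.000e-01 -1.000e-01]
```

View pics/s4.png

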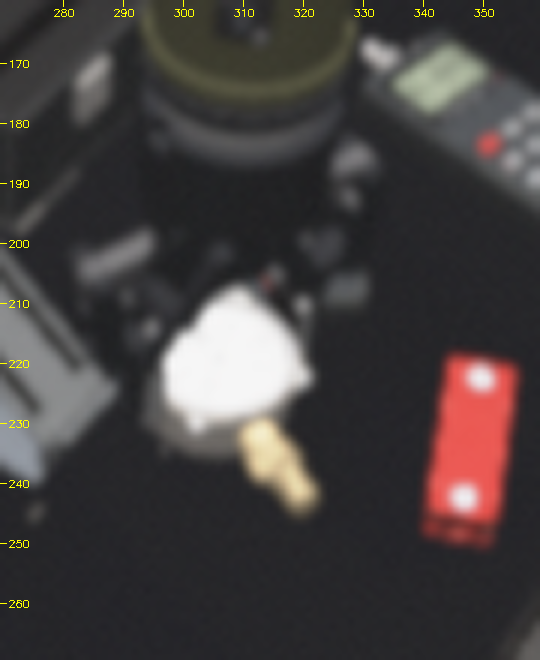

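Call:
send_rows --moves '[0.5, -1.5, -0.4, 5.5, -7, 0, 0, 0.5, -1.5, -0.8, 11, -14, 0, 0, 0.5, -1.5, -1.3, 17, -22, 0, 0, 0.5, -1.5, -1.8, 23, -30, 0, 0, 0.5, -1.5, -2.2, 28.3, -35.9, 0, 0]'

```text
time: 7.78
ee_pos: [604.3, 234.5, 120.2]
tcp_rot: [0.459, -0.537, 0.461, 0.538]
ft_force: [0.4, -0.1, -4.1]
finger_gap: 0.742
```

Call:
send_rows --moves '[0.5, 0, 0, 0, 0, 0, 0, 0.5, 0, 0, 0, 0, 0, 0]'

```text
time: 8.02
ee_pos: [603.0, 232.0, 120.1]
tcp_rot: [0.459, -0.536, 0.462, 0.537]
ft_force: [0.1, -1.5, -4.5]
finger_gap: 0.747
```

```bash
python3 -c "
from plan import *
from cell import viewer,bot
c=viewer.camera('scene'); crop(c['image'],160,200,120,120,6,'s5.png')
c=viewer.camera('top'); crop(c['image'],130,165,120,100,6,'t5.png')
go(stn(18,0,110),[0,0,-1],yaw(SY+np.pi/2))"
```

```text
t 8.12 pos [603.6 231.  120.9] x [-0.002 -0.003 -1.   ] z [-0.15   0.989 -0.003] F [-0.3 -0.1 -4. ] gap 0.746 q [-0.04  0.98 -0.79  1.57  0.81  0.95  0.61]
shift cm [ 1.09 -0.17  0.17] rot deg [ 0.  -0.2 -0.1] or [-180.     0.2   -0.3]
```

View pics/s5.png

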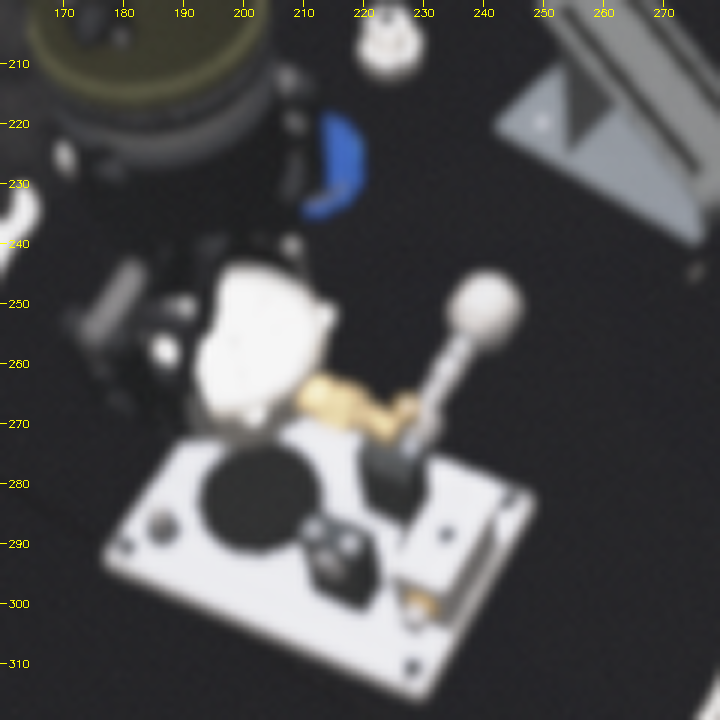

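View pics/t5.png

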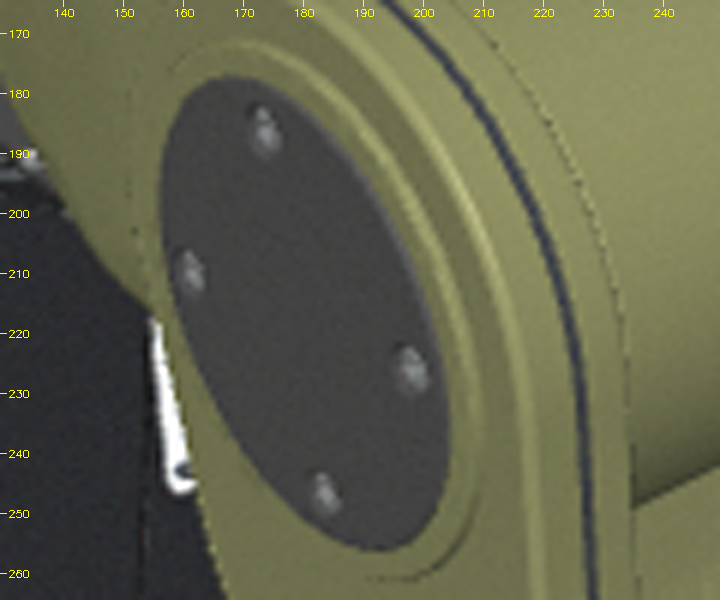

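```bash
python3 -c "
from plan import *
print(px('scene',[534.4,220.6,114]), w('scene',160+385/6-.5,200+430/6-.5,114), w('scene',160+332/6-.5,200+400/6-.5,117))
print(stn(-36,0,0))"
```

```text
[224.85007581 270.48461841] [535.53840121 223.53080109 114.        ] [559.39638226 225.21547117 117.        ]
[np.float64(551.6042411943025), np.float64(224.82022723095042), 0]
```

Call:
send_rows --moves '[0.5, 0, -0.15, 0.15, 0, 0, 0, 0.5, 2, -0.15, 0.15, 0, 0, 0, 0.5, 4, -0.15, 0.15, 0, 0, 0, 0.5, 4, -0.15, 0.15, 0, 0, 0]'

```text
time: 8.62
ee_pos: [604.0, 233.3, 79.1]
tcp_rot: [0.459, -0.536, 0.463, 0.537]
ft_force: [0.3, -1.4, -4.0]
finger_gap: 0.748
```

```bash
python3 -c "
from plan import *
from cell import viewer,bot
c=viewer.camera('scene'); crop(c['image'],160,220,100,100,7,'s6.png')
go(stn(18,0,70),[0,0,-1],yaw(SY+np.pi/2))"
```

```text
t 8.68 pos [604.8 234.2  80.5] x [-0.003 -0.002 -1.   ] z [-0.151  0.989 -0.001] F [-1.   0.3 -3.5] gap 0.741 q [-0.06  1.03 -0.76  1.58  0.86  0.89  0.58]
shift cm [ 1.05 -0.   -0.13] rot deg [ 0.1 -0.1 -0.2] or [-1.799e+02  3.000e-01 -1.000e-01]
```

View pics/s6.png

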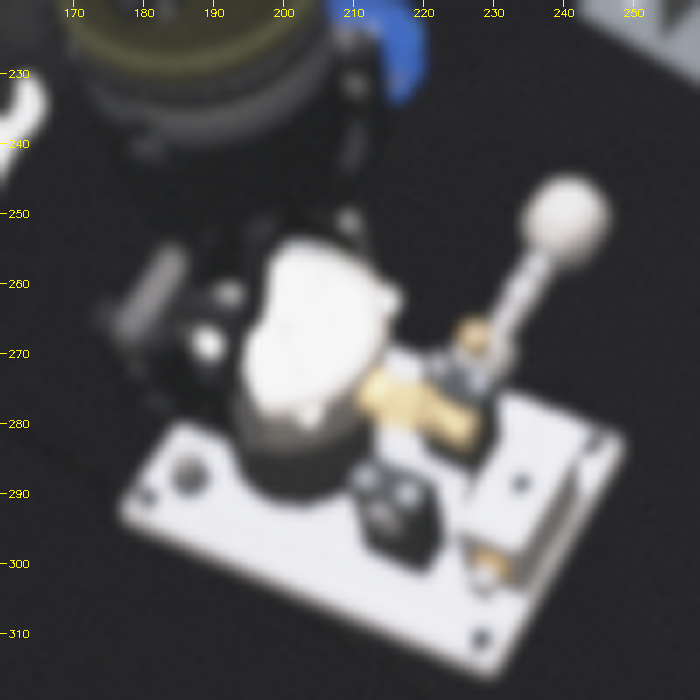

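Call:
send_rows --moves '[0.5, 0.8, 0, -0.05, 0, 0, 0, 0.5, 1.6, 0, -0.05, 0, 0, 0, 0.5, 2.4, 0, -0.05, 0, 0, 0, 0.5, 2.4, 0, -0.05, 0, 0, 0]'

```text
time: 9.18
ee_pos: [605.3, 234.0, 57.3]
tcp_rot: [0.46, -0.536, 0.461, 0.536]
ft_force: [-0.9, -1.1, -4.1]
finger_gap: 0.747
```

```bash
python3 -c "
from plan import *
from cell import viewer,bot
c=viewer.camera('scene'); crop(c['image'],160,220,100,100,7,'s7.png')
go(stn(18,0,38),[0,0,-1],yaw(SY+np.pi/2))"
```

```text
t 9.22 pos [605.6 234.3  57.8] x [-0.001 -0.    -1.   ] z [-0.15   0.989 -0.   ] F [ 0.3 -0.  -4. ] gap 0.744 q [-0.07  1.06 -0.74  1.59  0.89  0.86  0.56]
shift cm [ 1.98  0.08 -0.13] rot deg [ 0.1 -0.  -0. ] or [-1.799e+02  1.000e-01 -0.000e+00]
```

View pics/s7.png

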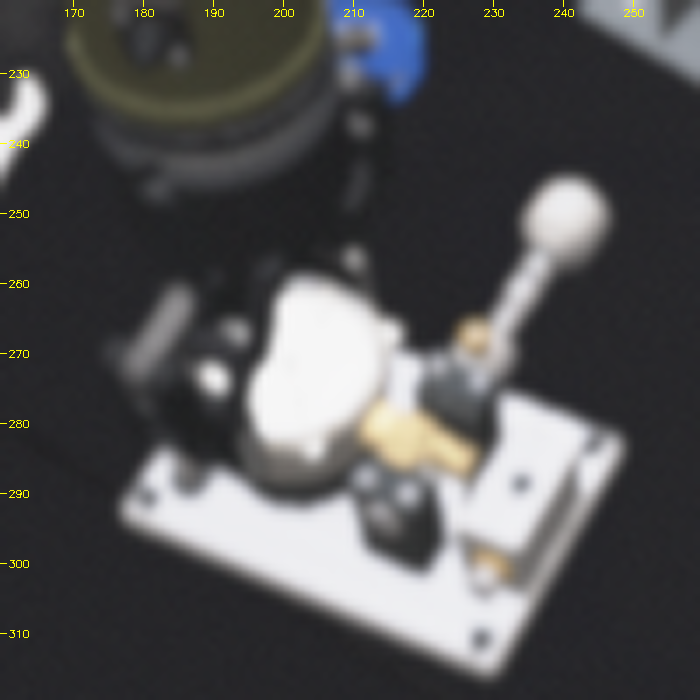

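Call:
send_rows --moves '[0.5, 0.5, 0.05, -0.1, 0, 0, 0, 0.5, 1, 0.05, -0.1, 0, 0, 0, 0.5, 1.4, 0.05, -0.1, 0, 0, 0, 0.5, 1.4, 0.05, -0.1, 0, 0, 0]'

```text
time: 9.72
ee_pos: [605.2, 233.2, 43.7]
tcp_rot: [0.461, -0.536, 0.461, 0.536]
ft_force: [-0.8, -0.1, -5.1]
finger_gap: 0.745
```

Call:
send_rows --moves '[0.5, 0.2, 0, 0, 0, 0, 0, 0.5, 0.4, 0, 0, 0, 0, 0, 0.5, 0.4, 0, 0, 0, 0, 0]'

```text
time: 10.1
ee_pos: [605.4, 233.3, 40.0]
tcp_rot: [-0.461, 0.536, -0.461, -0.536]
ft_force: [0.2, -0.5, -4.3]
finger_gap: 0.745
```

```bash
python3 -c "
from plan import *
go(stn(18,0,38),[0,0,-1],yaw(SY+np.pi/2))"
```

```text
t 10.1 pos [605.4 233.3  40. ] x [-0. -0. -1.] z [-0.15   0.989 -0.   ] F [ 0.2 -0.5 -4.3] gap 0.745 q [-0.07  1.08 -0.72  1.59  0.91  0.83  0.54]
shift cm [ 0.2   0.04 -0.03] rot deg [ 0.1 -0.  -0. ] or [-179.9    0.    -0. ]
```

Call:
send_rows --moves '[0.5, 0.15, 0, 0, 0, 0, 0, 0.5, 0.3, 0, 0, 0, 0, 0, 0.5, 0.4, 0, 0, 0, 0, 0, 0.5, 0.4, 0, 0, 0, 0, 0]'

```text
time: 10.6
ee_pos: [605.6, 233.4, 37.3]
tcp_rot: [-0.461, 0.537, -0.461, -0.536]
ft_force: [-1.9, -1.4, 4.7]
finger_gap: 0.744
```

Call:
send_rows --moves '[0.9, 0, 0, 0, 0, 0, 0, 1, 0, 0, 0, 0, 0, 0, 1, 0, 0, 0, 0, 0, 0, 1, -5, 0, 0, 0, 0, 0, 1, -9, 0, 0, 0, 0, 0]'

```text
time: 11.22
ee_pos: [605.5, 233.8, 127.4]
tcp_rot: [0.461, -0.536, 0.461, 0.537]
ft_force: [0.3, 0.3, 0.6]
finger_gap: 0.998
```

```bash
python3 -c "
from plan import *
go(stn(-36,-104,110),[0,0,-1],yaw(SY))"
```

```text
t 11.22 pos [605.5 233.8 127.4] x [ 0.     0.001 -1.   ] z [-0.151  0.989  0.001] F [0.3 0.3 0.6] gap 0.998 q [-0.04  0.97 -0.79  1.56  0.8   0.96  0.62]
shift cm [  1.73   5.48 -10.48] rot deg [90.1  0.  -0. ] or [-89.9   0.    0. ]
```

Call:
send_rows --moves '[0.8, 0, 5.5, -10.5, 90, 0, 0, 0.8, 0, 5.5, -10.5, 90, 0, 0, 0.8, 0, 5.5, -10.5, 90, 0, 0, 0.8, 0, 5.5, -10.5, 90, 0, 0, 0.8, 0, 5.5, -10.5, 90, 0, 0]'

```text
time: 11.85
ee_pos: [567.0, 121.3, 126.3]
tcp_rot: [0.654, -0.268, 0.654, 0.268]
ft_force: [0.2, -0.0, 0.7]
finger_gap: 0.804
```

```bash
python3 -c "
from plan import *
from cell import viewer,bot
c=viewer.camera('scene'); crop(c['image'],160,220,100,100,7,'s8.png')
go(stn(-36,-104,90),[0,0,-1],yaw(SY))"
```

```text
t 11.9 pos [567.  121.7 126.5] x [ 0.001  0.    -1.   ] z [0.716 0.698 0.001] F [-0.1 -0.  -0.2] gap 0.795 q [ 0.03  0.84 -0.56  1.79  0.66  0.7  -0.13]
shift cm [3.65 0.02 0.03] rot deg [35.7  0.   0. ] or [-1.443e+02 -0.000e+00  1.000e-01]
```

View pics/s8.png

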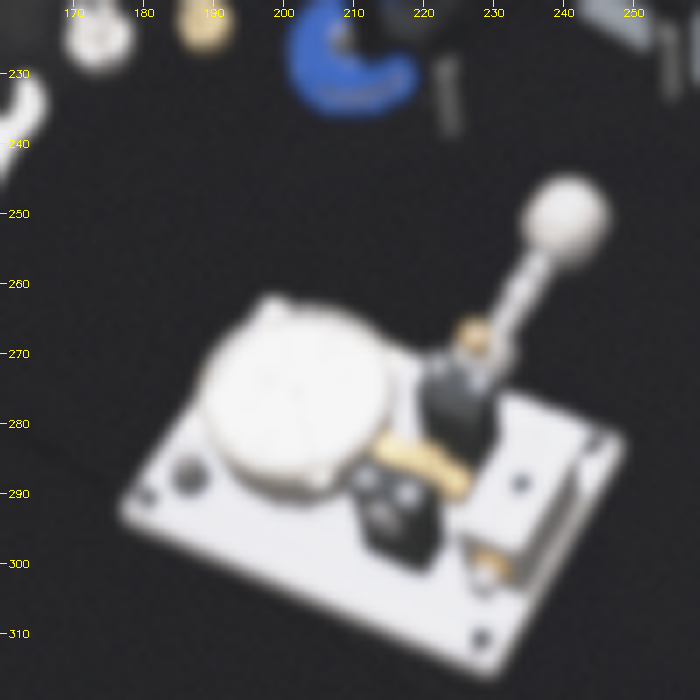

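```bash
python3 -c "
from plan import *
a=w('scene',160+294/7-.5,220+392/7-.5,50); t=w('scene',160+458/7-.5,220+485/7-.5,30)
c,s=np.cos(SY),np.sin(SY)
for p in (a,t):
  d=p[:2]-ST; print(p.round(1),(c*d[0]+s*d[1]).round(1),(-s*d[0]+c*d[1]).round(1))"
```

```text
[603.7 233.2  50. ] 16.8 0.5
[541.8 223.1  30. ] -46.0 -0.2
```

Call:
send_rows --moves '[0.8, 0, 0, 0, 36, 0, 0, 0.8, 0, 0, 0, 36, 0, 0, 0.8, 2, 0, 0, 36, 0, 0, 0.8, 3.5, 0, 0, 36, 0, 0, 0.8, 3.5, 0, 0, 36, 0, 0]'

```text
time: 12.52
ee_pos: [566.1, 121.4, 90.3]
tcp_rot: [0.704, -0.057, 0.706, 0.056]
ft_force: [-0.1, -0.8, 1.4]
finger_gap: 0.799
```

```bash
python3 -c "
from plan import *
go(stn(-36,-104,38),[0,0,-1],yaw(SY))"
```

```text
t 12.53 pos [566.1 121.4  90.3] x [-0.002 -0.001 -1.   ] z [ 0.987  0.159 -0.002] F [-0.1 -0.8  1.4] gap 0.799 q [-0.08  0.87 -0.36  1.81  0.53  0.56 -0.62]
shift cm [5.23 0.05 0.13] rot deg [ 0.5 -0.1  0. ] or [-179.5   -0.    -0.2]
```

Call:
send_rows --moves '[0.8, 1, 0.1, 0.35, 0.4, 0, 0, 0.8, 4.8, 0.1, 0.35, 0.4, 0, 0, 0.8, 4.8, 0.1, 0.35, 0.4, 0, 0, 0.1, 4.8, 0.1, 0.35, 0.4, 0, 0, 0.1, 4.8, 0.1, 0.35, 0.4, 0, 0]' --grip_force 70

```text
time: 13.15
ee_pos: [571.1, 123.1, 44.5]
tcp_rot: [0.706, -0.052, 0.704, 0.053]
ft_force: [0.0, -0.3, 0.1]
finger_gap: 0.381
```

Call:
send_rows --moves '[0.1, 0, 0, 0, 0, 0, 0, 0.1, 0, 0, 0, 0, 0, 0]'

```text
time: 13.4
ee_pos: [569.5, 122.8, 44.8]
tcp_rot: [0.705, -0.053, 0.705, 0.052]
ft_force: [-4.1, -1.8, 7.5]
finger_gap: 0.281
```

```bash
python3 -c "
from plan import *
go(stn(-36,-74,38),[0,0,-1],yaw(SY))"
```

```text
t 13.4 pos [569.5 122.8  44.8] x [-0.    -0.001 -1.   ] z [ 0.989  0.148 -0.001] F [-4.1 -1.8  7.5] gap 0.281 q [-0.11  0.94 -0.31  1.82  0.57  0.48 -0.67]
shift cm [ 0.67  2.96 -0.25] rot deg [-0.1 -0.   0. ] or [179.9   0.    0. ]
```

Call:
send_rows --moves '[0.1, 0, 1, 0, 0, 0, 0, 0.1, 0, 2, 0, 0, 0, 0, 0.1, 0, 3, 0, 0, 0, 0, 0.1, 0, 3.3, 0, 0, 0, 0, 0.1, 0, 3.3, 0, 0, 0, 0]'

```text
time: 14.02
ee_pos: [564.9, 152.5, 44.7]
tcp_rot: [0.705, -0.054, 0.706, 0.05]
ft_force: [-3.3, -4.9, 9.1]
finger_gap: 0.283
```

```bash
python3 -c "
from plan import *
go(stn(-36,-74,38),[0,0,-1],yaw(SY))"
```

```text
t 14.03 pos [564.9 152.5  44.7] x [-0.001 -0.005 -1.   ] z [ 0.989  0.147 -0.001] F [-3.3 -4.9  9.1] gap 0.283 q [-0.17  0.94 -0.3   1.81  0.55  0.48 -0.71]
shift cm [ 0.67 -0.05 -0.24] rot deg [-0.1 -0.1  0.3] or [1.799e+02 4.000e-01 1.000e-01]
```

Call:
send_rows --moves '[0.8, 0, 0, 0, 0, 0, 0, 0.9, 0, 0, 0, 0, 0, 0, 0.9, -5, 0, 0, 0, 0, 0, 1, -9, 0, 0, 0, 0, 0, 1, -9, 0, 0, 0, 0, 0]'

```text
time: 14.65
ee_pos: [567.6, 157.0, 136.4]
tcp_rot: [0.708, -0.052, 0.703, 0.054]
ft_force: [-0.0, -0.5, 1.0]
finger_gap: 1.003
```

```bash
python3 -c "
from plan import *
go([452.5,-294.1,110],[0,0,-1],yaw(-.264+np.pi/2))"
```

```text
t 14.65 pos [567.6 157.  136.4] x [ 0.007  0.003 -1.   ] z [0.989 0.149 0.007] F [-0.  -0.5  1. ] gap 1.003 q [-0.12  0.8  -0.4   1.77  0.48  0.66 -0.64]
shift cm [  2.41 -42.91 -18.1 ] rot deg [-66.3   0.4   0.1] or [ 1.137e+02  1.000e-01 -5.000e-01]
```

Call:
send_rows --moves '[1, -1, -43, -18, -66, 0, 0, 1, -1, -43, -18, -66, 0, 0, 1, -1, -43, -18, -66, 0, 0, 1, -1, -43, -18, -66, 0, 0, 1, -1, -43, -18, -66, 0, 0]'

```text
time: 15.28
ee_pos: [487.9, -149.0, 139.1]
tcp_rot: [0.604, -0.367, 0.604, 0.368]
ft_force: [1.4, 0.1, -0.4]
finger_gap: 1.001
```

```bash
python3 -c "
from plan import *
from cell import viewer
c=viewer.camera('top'); crop(c['image'],130,165,130,100,6,'t9.png')
go([452.5,-294.1,110],[0,0,-1],yaw(-.264+np.pi/2))"
```

```text
t 15.32 pos [ 482.7 -162.6  137.7] x [-0.008 -0.009 -1.   ] z [ 0.467  0.884 -0.012] F [-2.9 -8.8 -1.2] gap 1.0 q [ 0.63  0.79 -0.67  1.99  0.81  0.67  0.5 ]
shift cm [  2.91  -3.48 -13.01] rot deg [-12.7  -0.6  -0.2] or [167.3  -0.4   0.9]
```

View pics/t9.png

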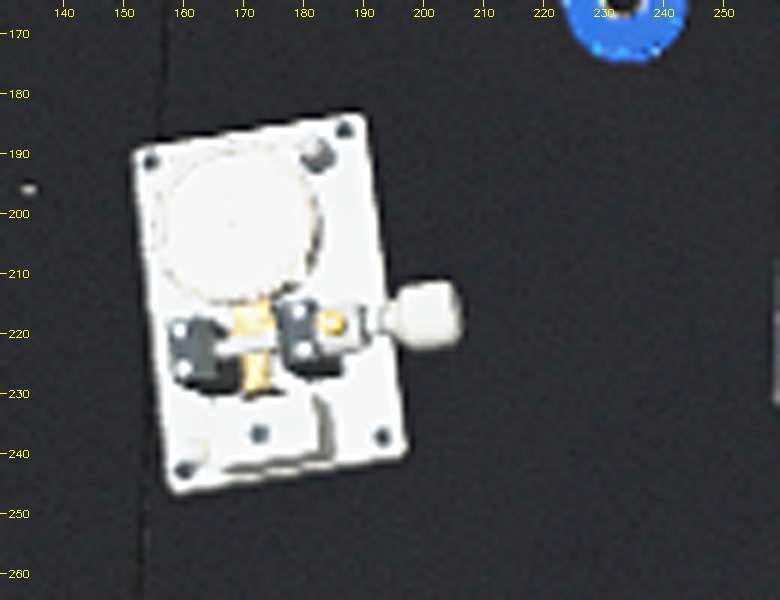

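Bolt crosses the stem and the knob is back at (200.5,217), its original place.

```bash
python3 -c "
from plan import *
c,s=np.cos(SY),np.sin(SY)
a=w('top',130+237/6-.5,165+225/6-.5,50);d=a[:2]-ST; print(a,c*d[0]+s*d[1],-s*d[0]+c*d[1])"
```

```text
[602.07185931 231.62311973  50.        ] 14.91753271868724 -0.8152832548995508
```

Call:
send_rows --moves '[1, 1, -3.5, -13, -12.5, 0, 0, 1, 2, -3.5, -13, -12.5, 0, 0, 1, 4, -3.5, -13, -12.5, 0, 0, 1, 4, -3.5, -13, -12.5, 0, 0]'

```text
time: 15.82
ee_pos: [457.4, -279.2, 97.8]
tcp_rot: [0.562, -0.427, 0.563, 0.43]
ft_force: [0.6, 1.6, 0.2]
finger_gap: 1.002
```

```bash
python3 -c "
from plan import *
from cell import viewer
c=viewer.camera('scene'); crop(c['image'],310,140,90,80,8,'s9.png')
go([452.5,-294.1,60],[0,0,-1],yaw(-.264+np.pi/2))"
```

```text
t 15.88 pos [ 459.  -277.6   99.1] x [-0.001  0.002 -1.   ] z [0.263 0.965 0.002] F [0.4 1.2 0. ] gap 1.0 q [ 0.87  0.89 -0.71  1.93  0.92  0.69  0.88]
shift cm [ 3.91  0.18 -1.76] rot deg [-0.1  0.1 -0.1] or [179.9  -0.2  -0.2]
```

View pics/s9.png

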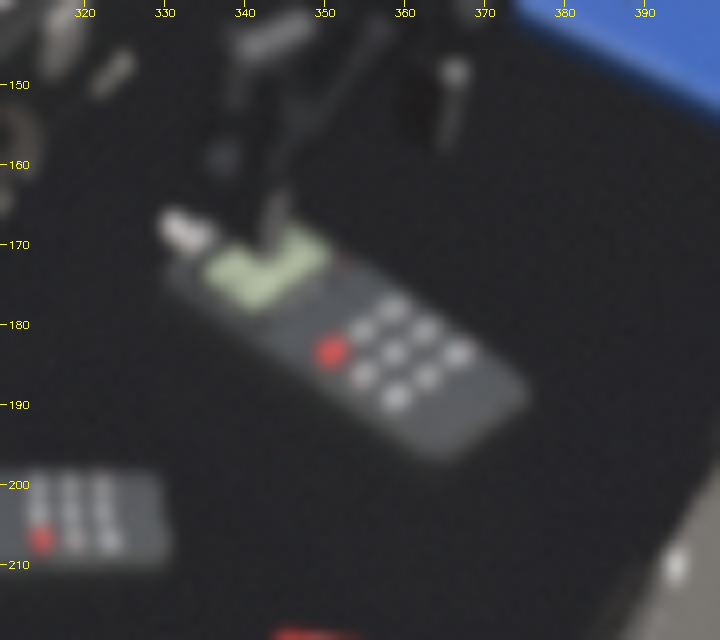

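Call:
send_rows --moves '[1, 0, 0.2, -1.75, 0, 0, 0, 1, 2, 0.2, -1.75, 0, 0, 0, 1, 4, 0.2, -1.75, 0, 0, 0, 1, 4, 0.2, -1.75, 0, 0, 0]'

```text
time: 16.38
ee_pos: [453.3, -292.9, 59.8]
tcp_rot: [0.561, -0.43, 0.561, 0.431]
ft_force: [-0.2, 0.7, 0.4]
finger_gap: 0.998
```

```bash
python3 -c "
from plan import *
from cell import viewer
c=viewer.camera('scene'); crop(c['image'],310,140,90,80,8,'s10.png')
go([452.5,-294.1,17],[0,0,-1],yaw(-.264+np.pi/2))"
```

```text
t 16.43 pos [ 453.7 -293.3   60.5] x [ 0.001  0.001 -1.   ] z [0.26  0.966 0.001] F [-0.8 -0.9  0.2] gap 0.997 q [ 0.87  0.95 -0.65  1.93  1.    0.63  0.85]
shift cm [ 4.35  0.1  -0.11] rot deg [0.  0.1 0. ] or [-1.8e+02 -0.0e+00  1.0e-01]
```

View pics/s10.png

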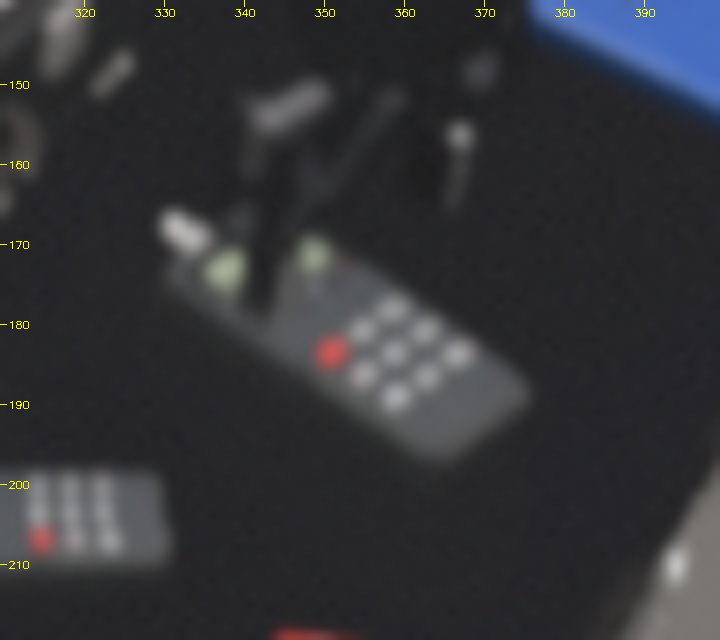

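Call:
send_rows --moves '[1, 1, 0.1, -0.1, 0, 0, 0, 1, 2.5, 0.1, -0.1, 0, 0, 0, 1, 2.5, 0.1, -0.1, 0, 0, 0]'

```text
time: 16.8
ee_pos: [450.6, -295.6, 33.8]
tcp_rot: [0.561, -0.429, 0.562, 0.43]
ft_force: [-0.8, -0.0, -0.1]
finger_gap: 1.001
```

Call:
send_rows --moves '[1, 0.9, 0, 0, 0, 0, 0, 1, 1.8, 0, 0, 0, 0, 0, 1, 1.8, 0, 0, 0, 0, 0]'

```text
time: 17.18
ee_pos: [451.0, -295.7, 16.2]
tcp_rot: [0.562, -0.429, 0.562, 0.43]
ft_force: [-0.5, -0.5, -0.1]
finger_gap: 0.998
```

```bash
python3 -c "
from plan import *
from cell import viewer
c=viewer.camera('scene'); crop(c['image'],310,140,90,80,8,'s11.png')
go([452.5,-294.1,17],[0,0,-1],yaw(-.264+np.pi/2))"
```

```text
t 17.23 pos [ 451.3 -295.8   16.6] x [-0.001  0.    -1.   ] z [0.263 0.965 0.   ] F [-0.6 -0.3 -0.3] gap 0.995 q [ 0.83  1.01 -0.58  1.94  1.1   0.55  0.77]
shift cm [-0.04 -0.08  0.19] rot deg [-0.1  0.  -0. ] or [ 1.799e+02 -1.000e-01 -0.000e+00]
```

View pics/s11.png

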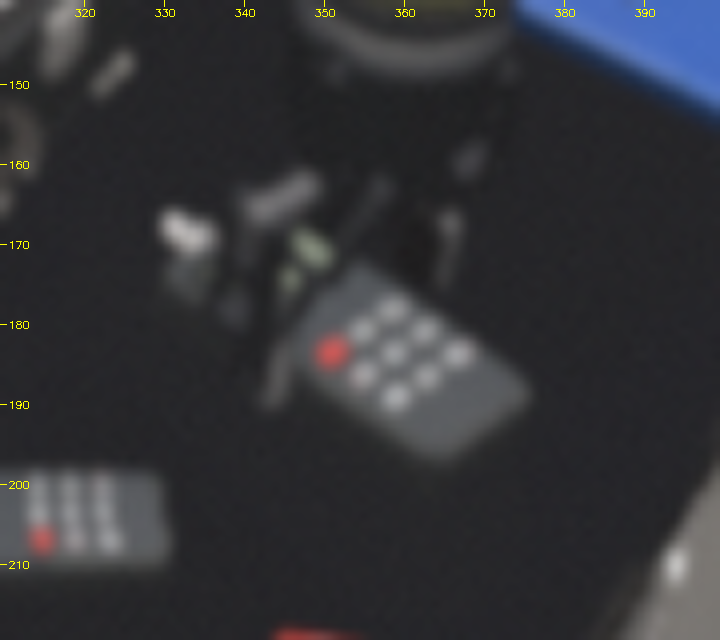

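Call:
send_rows --moves '[1, 0, -0.1, 0.15, 0, 0, 0, 0.6, 0, -0.1, 0.15, 0, 0, 0, 0.6, 0, -0.1, 0.15, 0, 0, 0, 0.6, 0, -0.1, 0.15, 0, 0, 0, 0.6, 0, -0.1, 0.15, 0, 0, 0]' --grip_force 70

```text
time: 17.85
ee_pos: [452.8, -295.8, 18.2]
tcp_rot: [0.562, -0.43, 0.563, 0.428]
ft_force: [-2.3, -1.6, 9.0]
finger_gap: 0.724
```

```bash
python3 -c "
from plan import *
go([452.5,-294.1,17],[0,0,-1],yaw(-.264+np.pi/2))"
```

```text
t 17.85 pos [ 452.8 -295.8   18.2] x [ 0.    -0.003 -1.   ] z [ 0.263  0.965 -0.002] F [-2.3 -1.6  9. ] gap 0.724 q [ 0.83  1.01 -0.58  1.94  1.1   0.55  0.77]
shift cm [0.12 0.08 0.16] rot deg [-0.1 -0.1  0.1] or [1.799e+02 1.000e-01 2.000e-01]
```

Call:
send_rows --moves '[0.5, -1, 0, 0, 0, 0, 0, 0.5, -4, 0, 0, 0, 0, 0, 0.5, -9, 0, 0, 0, 0, 0, 0.5, -14, 0, 0, 0, 0, 0, 0.5, -14, 0, 0, 0, 0, 0]'

```text
time: 18.48
ee_pos: [455.1, -294.8, 160.5]
tcp_rot: [0.563, -0.431, 0.56, 0.427]
ft_force: [0.1, 0.7, -4.9]
finger_gap: 0.72
```

```bash
cat >> plan.py <<'E'
RO=np.array([585.2,-20.7,0.]);RY=-0.06
def rest(u_,h,gx=-4.2,th=np.radians(40)):
    c,s=np.cos(RY),np.sin(RY); C,S=np.cos(th),np.sin(th)
    u=np.array([C*c,C*s,S]); n=np.array([-S*c,-S*s,C])
    seat=RO+[7.4*c,7.4*s,74.4]
    return seat+(gx+u_)*u+(18+h)*n, -n, [-s,c,0]
E
python3 -c "
from plan import *
from cell import viewer
c=viewer.camera('scene'); crop(c['image'],290,100,120,120,6,'s12.png')
go(*rest(8,70)); print(rest(8,70))"
```

```text
t 18.52 pos [ 453.3 -294.9  158.2] x [ 0.002 -0.001 -1.   ] z [ 0.263  0.965 -0.001] F [-1.5 -0.3 -4.7] gap 0.72 q [ 0.95  0.81 -0.79  1.89  0.8   0.8   1.02]
shift cm [ 1.38 -0.98 28.97] rot deg [-11.3  -4.2 -39.7] or [158.7 -57.5   6. ]
(array([539.02889207, -17.92640441, 144.25450391]), array([ 0.64163094, -0.03854412, -0.76604444]), [np.float64(0.059964006479444595), np.float64(0.9982005399352042), 0])
```

View pics/s12.png

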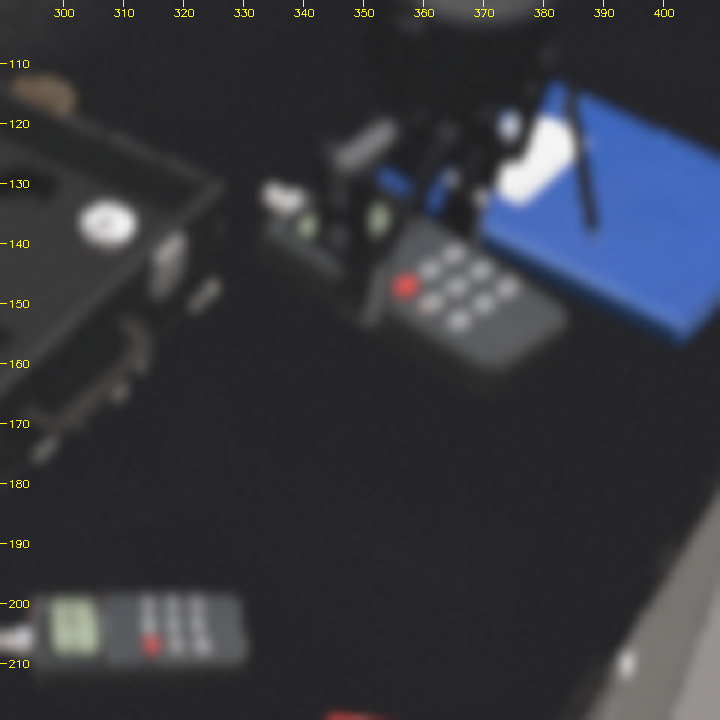

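Call:
send_rows --moves '[0.5, -3, -0.3, 5.5, -2.5, -1, -8, 0.5, -3, -0.5, 11, -5, -2, -16, 0.5, -2, -0.7, 17, -7, -3, -25, 0.5, -1, -0.8, 23, -9.5, -3.7, -33, 0.5, 0, -1, 28, -11.3, -4.2, -39.7]'

```text
time: 19.15
ee_pos: [486.0, -157.7, 161.4]
tcp_rot: [0.595, -0.573, 0.449, 0.341]
ft_force: [0.7, -1.0, -4.2]
finger_gap: 0.722
```

Call:
send_rows --moves '[0.5, 0, 0, 0, 0, 0, 0, 0.5, 0, 0, 0, 0, 0, 0]'

```text
time: 19.4
ee_pos: [486.6, -158.8, 162.0]
tcp_rot: [0.595, -0.573, 0.45, 0.341]
ft_force: [0.7, -0.3, -3.4]
finger_gap: 0.716
```

```bash
python3 -c "
from plan import *
from cell import viewer
c=viewer.camera('scene'); crop(c['image'],220,130,130,120,6,'s13.png')
go(*rest(8,60))"
```

```text
t 19.45 pos [ 487.  -159.2  162.5] x [ 0.364 -0.11  -0.925] z [ 0.145  0.988 -0.06 ] F [ 0.7 -0.1 -3.7] gap 0.717 q [ 0.7   0.73 -0.8   2.33  1.87  0.58 -0.22]
shift cm [ 2.97 -2.82 14.91] rot deg [ -2.4  -5.5 -18. ] or [175.2 -27.8   8.5]
```

View pics/s13.png

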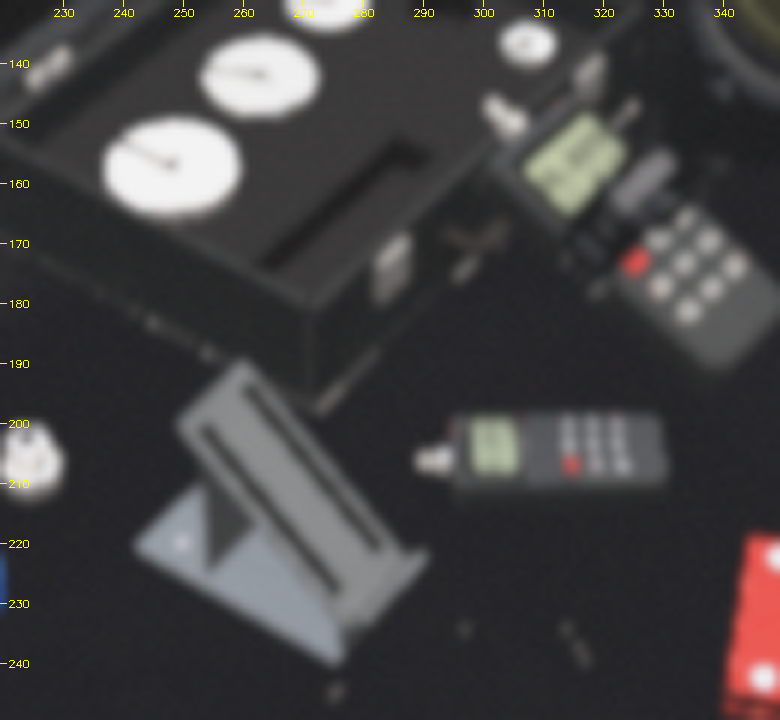

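Call:
send_rows --moves '[0.5, 1, -2.8, 14.9, -2.4, -5.5, -18, 0.5, 1, -2.8, 14.9, -2.4, -5.5, -18, 0.5, 1, -2.8, 14.9, -2.4, -5.5, -18, 0.5, 2, -2.8, 14.9, -2.4, -5.5, -18, 0.5, 2, -2.8, 14.9, -2.4, -5.5, -18]'

```text
time: 20.08
ee_pos: [541.7, -17.2, 145.0]
tcp_rot: [0.649, -0.632, 0.319, 0.28]
ft_force: [-0.4, -0.1, -4.5]
finger_gap: 0.719
```

Call:
send_rows --moves '[0.5, 0, 0, 0, 0, 0, 0, 0.5, 0, 0, 0, 0, 0, 0]'

```text
time: 20.32
ee_pos: [541.7, -17.8, 146.6]
tcp_rot: [0.65, -0.632, 0.318, 0.279]
ft_force: [-0.2, -0.2, -3.8]
finger_gap: 0.715
```

```bash
python3 -c "
from plan import *
from cell import viewer
go(*rest(8,60))"
```

```text
t 20.32 pos [541.7 -17.8 146.6] x [ 0.643 -0.04  -0.765] z [ 0.061  0.998 -0.001] F [-0.2 -0.2 -3.8] gap 0.715 q [ 0.43  0.99 -1.01  2.53  2.3   1.23 -0.82]
shift cm [ 1.01  0.35 -0.03] rot deg [-0.  -0.1  0.1] or [1.8e+02 1.0e-01 1.0e-01]
```

Call:
send_rows --moves '[0.5, 1, 0.3, 0, 0, 0, 0, 0.5, 2.5, 0.3, 0, 0, 0, 0, 0.5, 4, 0.3, 0, 0, 0, 0, 0.5, 4, 0.3, 0, 0, 0, 0]'

```text
time: 20.82
ee_pos: [565.7, -17.8, 112.2]
tcp_rot: [0.65, -0.631, 0.318, 0.279]
ft_force: [-0.1, -0.1, -3.1]
finger_gap: 0.719
```

```bash
python3 -c "
from plan import *
from cell import viewer
c=viewer.camera('scene'); crop(c['image'],220,130,110,110,7,'s14.png')
c=viewer.camera('top'); crop(c['image'],220,155,110,100,7,'t14.png')
go(*rest(8,10))"
```

```text
t 20.93 pos [565.  -17.3 113.3] x [ 0.642 -0.037 -0.766] z [0.059 0.998 0.001] F [-0.6 -0.4 -3.3] gap 0.719 q [ 0.43  1.08 -0.98  2.47  2.37  1.24 -0.78]
shift cm [ 1.96 -0.01 -0.22] rot deg [0.  0.1 0. ] or [-180.    -0.     0.2]
```

View pics/s14.png

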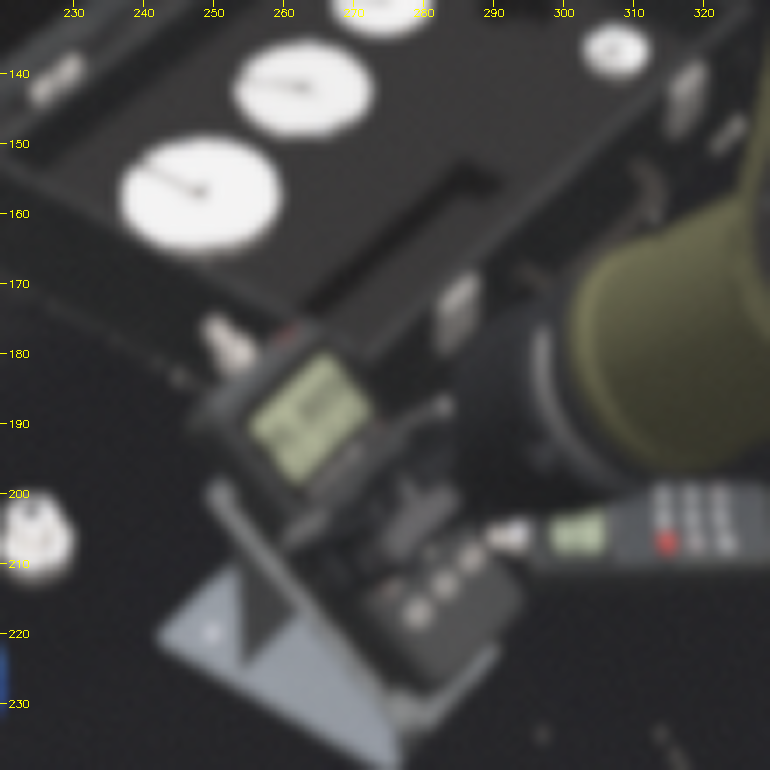

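View pics/t14.png

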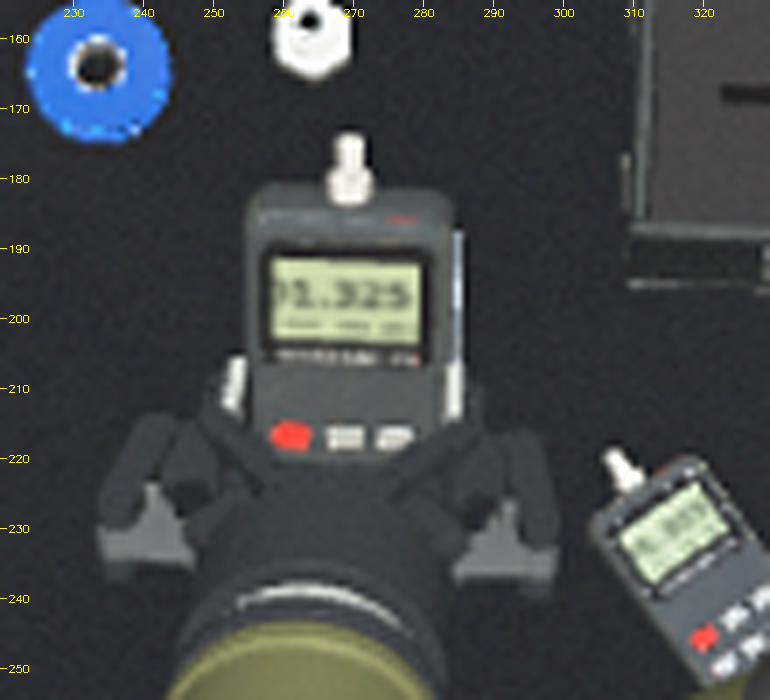

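Call:
send_rows --moves '[0.5, 0.7, 0, -0.2, 0, 0, 0, 0.5, 1.3, 0, -0.2, 0, 0, 0, 0.5, 1.9, 0, -0.2, 0, 0, 0, 0.5, 1.9, 0, -0.2, 0, 0, 0]'

```text
time: 21.42
ee_pos: [577.5, -20.2, 98.7]
tcp_rot: [0.65, -0.632, 0.317, 0.28]
ft_force: [-0.3, -0.4, -3.7]
finger_gap: 0.72
```

```bash
python3 -c "
from plan import *
from cell import viewer
c=viewer.camera('scene'); crop(c['image'],230,170,70,80,8,'s15.png')
go(*rest(8,0))"
```

```text
t 21.48 pos [577.3 -20.   98.9] x [ 0.642 -0.037 -0.765] z [0.059 0.998 0.001] F [-0.9  0.  -3.6] gap 0.721 q [ 0.44  1.11 -0.96  2.43  2.39  1.23 -0.75]
shift cm [ 1.06  0.02 -0.02] rot deg [0.  0.1 0.1] or [-1.8e+02 -1.0e-01  1.0e-01]
```

View pics/s15.png

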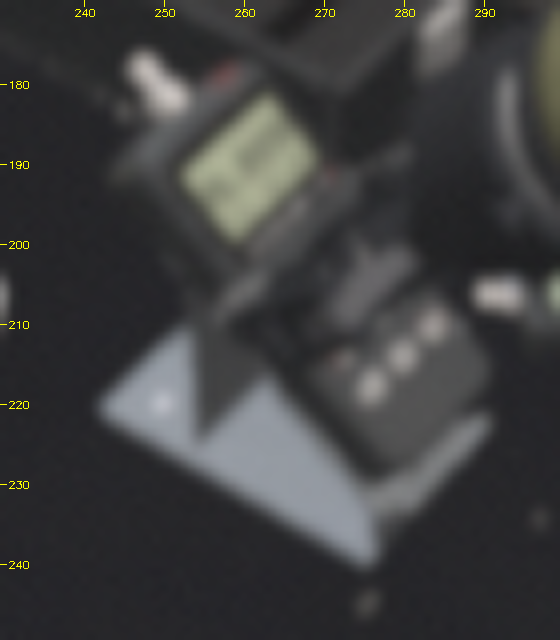

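Now down toward the face in small steps.

Call:
send_rows --moves '[0.5, 0.3, 0, 0, 0, 0, 0, 0.5, 0.6, 0, 0, 0, 0, 0, 0.5, 0.8, 0, 0, 0, 0, 0, 0.5, 0.8, 0, 0, 0, 0, 0]'

```text
time: 21.98
ee_pos: [582.5, -20.4, 92.8]
tcp_rot: [0.65, -0.632, 0.317, 0.28]
ft_force: [-1.1, -0.7, -3.1]
finger_gap: 0.722
```

Call:
send_rows --moves '[0.5, 0.2, 0, 0, 0, 0, 0, 0.5, 0.3, 0, 0, 0, 0, 0, 0.5, 0.3, 0, 0, 0, 0, 0]'

```text
time: 22.35
ee_pos: [584.3, -20.5, 90.7]
tcp_rot: [0.65, -0.632, 0.317, 0.28]
ft_force: [-0.1, -0.6, -3.0]
finger_gap: 0.715
```

```bash
python3 -c "
from plan import *
go(*rest(8,0))"
```

```text
t 22.35 pos [584.3 -20.5  90.7] x [ 0.643 -0.037 -0.765] z [0.058 0.998 0.001] F [-0.1 -0.6 -3. ] gap 0.715 q [ 0.44  1.13 -0.95  2.41  2.41  1.22 -0.74]
shift cm [-0.02  0.03 -0.01] rot deg [0.  0.1 0.1] or [-1.8e+02 -1.0e-01  1.0e-01]
```

No contact yet; slide down-slope towards the lip, and then further in.

Call:
send_rows --moves '[0.5, 0.15, 0.2, 0, 0, 0, 0, 0.5, 0.2, 0.4, 0, 0, 0, 0, 0.5, 0.2, 0.6, 0, 0, 0, 0, 0.5, 0.2, 0.6, 0, 0, 0, 0]'

```text
time: 22.85
ee_pos: [584.4, -20.4, 90.5]
tcp_rot: [0.651, -0.634, 0.313, 0.275]
ft_force: [-6.0, -4.7, 22.3]
finger_gap: 0.721
```

```bash
python3 -c "
from plan import *
from cell import viewer
c=viewer.camera('scene'); crop(c['image'],230,170,70,80,8,'s16.png')
go(*rest(0,0))"
```

```text
t 22.9 pos [584.3 -20.4  90.5] x [ 0.653 -0.038 -0.756] z [ 0.059  0.998 -0.   ] F [-6.9 -4.9 22.6] gap 0.726 q [ 0.44  1.14 -0.95  2.42  2.42  1.25 -0.75]
shift cm [-0.05  0.82 -0.02] rot deg [0.1 0.  0.9] or [-1.799e+02 -1.300e+00  1.000e-01]
```

View pics/s16.png

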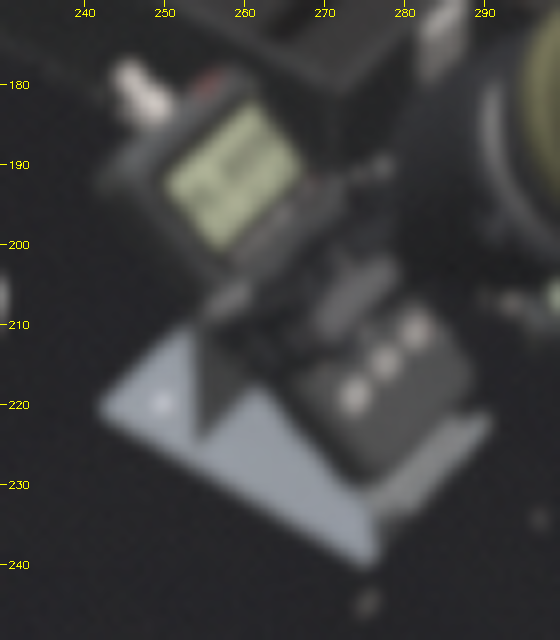

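Call:
send_rows --moves '[0.5, -0.1, -0.4, 0, 0, 0, 0, 0.5, -0.1, -0.4, 0, 0, 0, 0, 0.5, -0.1, -0.4, 0, 0, 0, 0]'

```text
time: 23.28
ee_pos: [584.4, -20.5, 90.7]
tcp_rot: [0.65, -0.633, 0.315, 0.278]
ft_force: [-5.0, -2.0, 10.2]
finger_gap: 0.721
```

```bash
python3 -c "
from plan import *
go(*rest(0,0))"
```

```text
t 23.27 pos [584.4 -20.5  90.7] x [ 0.646 -0.037 -0.762] z [0.058 0.998 0.   ] F [-5.  -2.  10.2] gap 0.721 q [ 0.44  1.13 -0.95  2.41  2.41  1.23 -0.75]
shift cm [-0.03  0.83 -0.02] rot deg [0.1 0.1 0.4] or [-1.799e+02 -6.000e-01  1.000e-01]
```

Call:
send_rows --moves '[0.8, 0, 0, 0, 0, 0, 0, 0.85, 0, 0, 0, 0, 0, 0, 0.9, 0, 0, 0, 0, 0, 0, 0.95, 0, 0, 0, 0, 0, 0]'

```text
time: 23.78
ee_pos: [583.5, -20.3, 88.5]
tcp_rot: [0.65, -0.632, 0.317, 0.28]
ft_force: [-0.2, -0.1, 0.6]
finger_gap: 0.947
```

```bash
python3 -c "
from plan import *
from cell import viewer
c=viewer.camera('scene'); crop(c['image'],230,170,70,80,8,'s17.png')
go(*rest(0,0))"
```

```text
t 23.82 pos [583.5 -20.4  88.5] x [ 0.643 -0.037 -0.765] z [0.058 0.998 0.001] F [0.4 0.8 0. ] gap 0.947 q [ 0.44  1.13 -0.95  2.41  2.41  1.23 -0.75]
shift cm [-0.13  0.63 -0.02] rot deg [0.  0.1 0.1] or [-1.8e+02 -1.0e-01  1.0e-01]
```

View pics/s17.png

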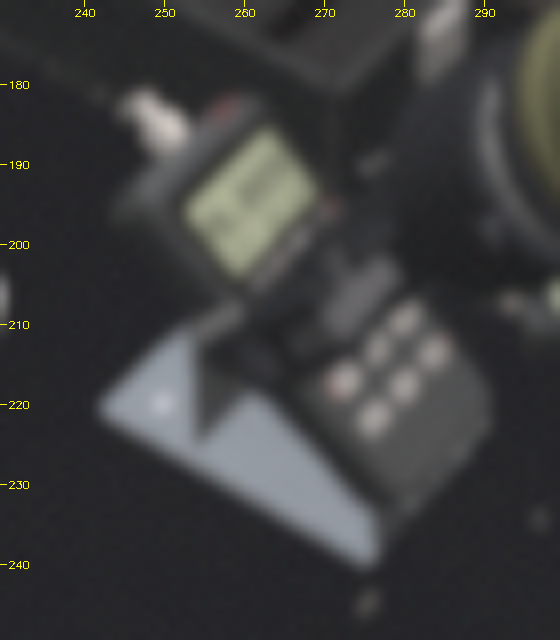

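Call:
send_rows --moves '[1, -0.5, 0, 0, 0, 0, 0, 1, -3, 0, 0, 0, 0, 0, 1, -7, 0, 0, 0, 0, 0, 1, -12, 0, 0, 0, 0, 0, 1, -15, -3, 0, 0, 0, 0]'

```text
time: 24.45
ee_pos: [507.0, -15.3, 216.1]
tcp_rot: [0.65, -0.627, 0.321, 0.286]
ft_force: [0.3, -1.0, 2.0]
finger_gap: 1.002
```

```bash
python3 -c "
from plan import *
go([350,-250,300],[0,0,-1],[0,1,0])
from cell import viewer
c=viewer.camera('scene'); crop(c['image'],230,160,80,85,8,'s18.png')
c=viewer.camera('top'); crop(c['image'],220,155,110,100,7,'t18.png')
"
```

```text
t 24.45 pos [507.  -15.3 216.1] x [ 0.63  -0.03  -0.776] z [0.059 0.998 0.008] F [ 0.3 -1.   2. ] gap 1.002 q [ 0.59  0.93 -1.41  2.56  1.98  1.28 -0.63]
shift cm [-15.69   5.66 -24.27] rot deg [-3.4 -0.7 39.1] or [166.5  59.2   1. ]
```

View pics/s18.png

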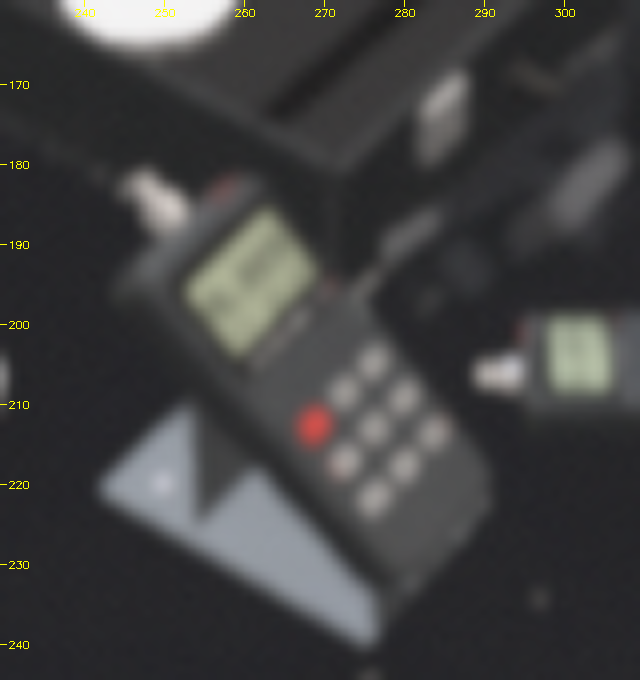

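View pics/t18.png

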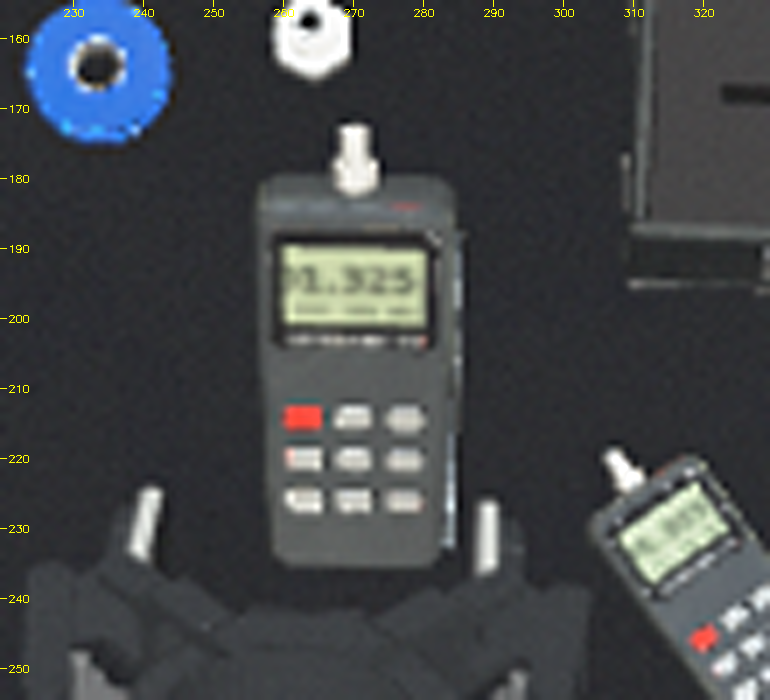

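```bash
python3 -c "
from plan import *
for du in (0,-5,-10,-16):
  for cam in('scene','top'):
    o=[]
    for x,y in ((-82,33),(-82,-33),(62,33),(62,-33)):
        p,_,yy=rest(du,10,gx=x); o.append(px(cam,p+np.array(yy)*y).round(1))
    print(du,cam,*o)
"
```

```text
0 scene [280.  234.5] [294.1 219.3] [246.2 192.7] [261.6 178.5]
0 top [256.6 237.1] [283.9 238.4] [256.7 183. ] [286.1 184.3]
-5 scene [281.2 235.9] [295.2 220.7] [247.4 194.2] [262.8 180. ]
-5 top [256.6 238.8] [283.8 240.1] [256.7 185.1] [286.  186.4]
-10 scene [282.3 237.3] [296.3 222.1] [248.6 195.7] [263.9 181.4]
-10 top [256.6 240.5] [283.8 241.9] [256.7 187.1] [285.9 188.4]
-16 scene [283.7 239. ] [297.6 223.7] [250.  197.5] [265.3 183.2]
-16 top [256.6 242.6] [283.7 243.9] [256.7 189.5] [285.8 190.8]
```

Call:
send_rows --moves '[1, -1, -1, 0, 0, 0, 8, 1, -2, -2, 0, 0, 0, 16, 1, -4, -3, 0, 0, 0, 24, 1, -4, -3, 0, 0, 0, 30, 1, -4, -3, 0, 0, 0, 30]'

```text
time: 25.18
ee_pos: [509.3, -16.2, 273.6]
tcp_rot: [0.557, -0.528, 0.469, 0.436]
ft_force: [-1.0, -1.1, 0.3]
finger_gap: 0.998
```

Call:
send_rows --moves '[1, 0, 0, 0, 0, 0, 0, 1, 0, 0, 0, 0, 0, 0, 1, 0, 0, 0, 0, 0, 0, 1, 0, 0, 0, 0, 0, 0]'

```text
time: 25.68
ee_pos: [506.8, -16.2, 272.4]
tcp_rot: [0.555, -0.528, 0.47, 0.438]
ft_force: [0.8, 0.8, -0.2]
finger_gap: 1.005
```

```bash
python3 -c "
from plan import *
go([350,-250,300],[0,0,-1],[0,1,0])
from cell import viewer
c=viewer.camera('scene'); crop(c['image'],150,170,180,150,4,'s19.png')
c=viewer.camera('top'); cv2.imwrite('pics/t19.png',c['image'][:,:,::-1])
"
```

```text
t 25.68 pos [506.8 -16.2 272.4] x [ 0.175 -0.01  -0.985] z [0.058 0.998 0.   ] F [ 0.8  0.8 -0.2] gap 1.005 q [ 0.69  0.73 -1.33  2.01  1.    1.02  0.41]
shift cm [ -5.22  13.6  -24.25] rot deg [-3.3 -0.3 10.1] or [176.   15.5   0.4]
```

View pics/s19.png

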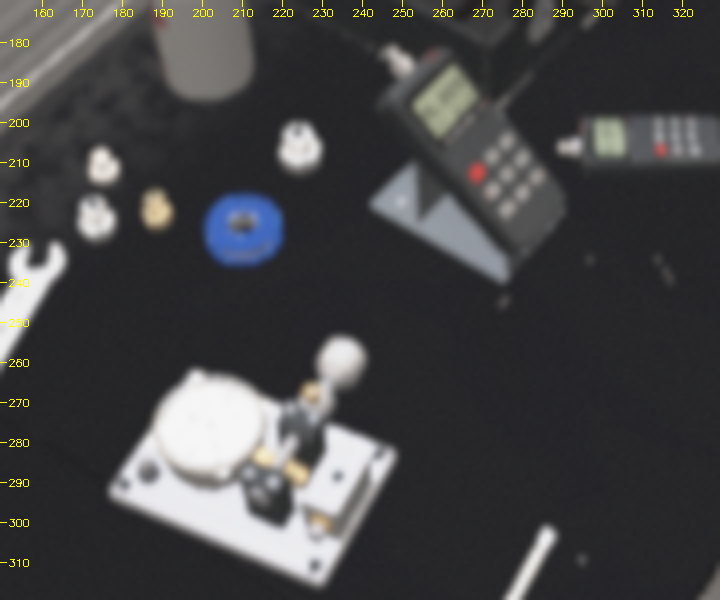

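View pics/t19.png

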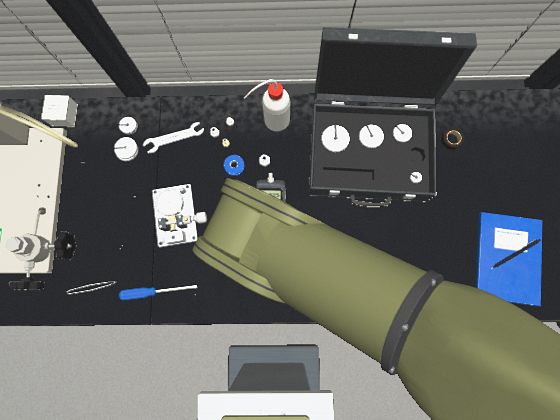

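The gauge is bolted in, the knob is home at scene (235,260), and the indicator leans square on the rest. In view, the bystanders sit at their original pixels.

```bash
python3 -c "
from cell import bot
print(bot.close_job())"
```

```text
the job is handed in; nothing more can be done
None
```

I pulled the knob out to its stop, set the gauge face up in the cradle, pushed the knob home over the stem and leaned the indicator on the rest. I handed the job in at about 26 s of the 67 s allowed. The hand-in returned no verdict, so these are my own last checks:

- **Knob:** it travelled about 30 mm out, and after the push it was back at its original place in both images, with the bolt across the stem.
- **Gauge:** in the images it sits about 1 to 3 mm towards the robot along station x and within 1 mm across. The two cameras differ by about 2 mm along and 1.3 mm across, but both are inside the limits. It touched down at about the expected height and was only released after contact.
- **Indicator:** it first rested about 8 mm up-slope (held by the gripper), then slid down onto the lip on release. Its corners in both images match the predicted seated pose within 2 to 3 mm, display end up and square.
- **Bystanders:** the screwdriver, tape roll and adapter appear at their starting positions. The hex keys were hidden behind the arm in the last picture. They were in place in earlier views, and no later move came low near them.
- **Robot:** the gripper is open and clear of everything, with no contact force beyond noise.

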